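Re-hook the return spring of a bottle capping press with a spring puller

TASK

The return spring of the bottle capping press has come off. Take the spring puller from its wooden stand, hook it into the ring at the end of the spring, stretch the spring and catch its hook on the anchor post of the press so that it stays there under tension; do not touch the spring with the gripper. Then hang the puller back upright in the slot of its stand, and leave the bottles, the tin and the jar where they are.

Things in the scene. Friction and masses are not known exactly. Their poses are not given: they have to be found in the camera images.
- press: bench capping press, fixed, yaw varies. Origin on the table; z up; -x is the side towards the robot. Base x -130 to 130, y -65 to 125, 15 mm thick. Upright frame plate in the x-z plane, y 10 to 22 mm (x -30 to 110 up to z 150, x -20 to 60 up to z 235 mm). Spring and anchor post on its -y side; bottle, chuck and a hand lever (y 80, to x 145, z 280 mm) on its +y side
- head_bar (a point): centre of the press's dark steel head bar, at (-7, 30, 220) mm in the press frame: x -27 to 13, y -60 to 120, z 205 to 235 mm; on it a white gear housing, x -27 to 13, y -66 to 22, up to z 300 mm. They stand right over the anchor post, so an upright puller cannot work there: lean its top towards the press's -x, about 36 degrees from vertical (30 to 45 works)
- spring_foot (a point): pivot of the spring's lower end, at (70, -20, 30) mm in the press frame; axes as the press. The spring swings about it in the vertical plane y = -20 mm of the press frame, 18 to 61 degrees from vertical towards the press's -x; light friction (0.06 N m) keeps it at the angle at which it is left
- spring: the coil spring, 22 mm in diameter. Origin at its foot (= spring_foot); z runs along the spring towards the hook, y is the press's y, x its upper side. At the start it has sagged to 43 to 54 degrees from vertical, below the post; hooked on, it lies at 32 degrees. This frame swings with the spring but does not move as it stretches
- spring_hook: the spring's hooked end, 5 mm wire; origin at hook_seat, axes as the spring; moves only along the spring's z. A J in the swing plane: shank 10 mm to the lower side of the seat, bow 5 mm beyond the seat, lip on the upper side running back to 13 mm before the seat. Its mouth, on the upper side, reaches from 13 to 42 mm before the seat
- hook_seat (a point): point in the hook's bow where the post's axis lies once hooked. From the foot it is 108 mm relaxed (pull 1.6 N), 130 mm hooked (4.4 N), 168 mm at most. To hook it: pull it out to about 25 mm farther from the foot than the post (155 mm, 8 N), swing the spring up onto the line from foot to post, then let it back so that the bow catches the post
- ring_eye (a point): centre of the pull ring at the spring's end, 19.5 mm beyond hook_seat along the spring's z. The ring lies in the swing plane, its hole facing along the press's y: 18 mm clear hole, 5 mm wire. The frame plate is 30 mm beyond it (+y); the -y side is open. A pulled prong rests about 6 mm beyond the ring's centre
- post_mid (a point): middle of the anchor post, in the swing plane, 130 mm from spring_foot at 32 degrees from vertical towards the press's -x: (1, -20, 140) mm in the press frame. Axes as the press
- post: the anchor post: a steel stud 10 mm in diameter that sticks out of the frame plate along the press's -y, with a flat head of 17 mm diameter 10 to 14 mm in front of the swing plane; origin as post_mid
- stand: wooden stand of the puller, fixed, yaw varies. Origin on the table below slot_mid; z up. Board x -50 to 100, y -60 to 60, 12 mm thick. Ledge 50 mm wide (x), top 95 mm up; its slot is 18 mm wide (x) and runs along y from -30 mm to its open end at +31 mm. A post carries the -y end, 90 mm high
- slot_mid (a point): point in the slot at the ledge's top, 95 mm above the table, where the puller's origin is when it hangs in the stand. Axes as the stand
- puller: spring puller, loose, 72 to 168 g: wooden handle, square steel flange (36 x 36 x 4 mm), steel shank 8 mm thick with a bent prong at its lower end. Origin on the shank's axis at the flange's underside, z up the handle, y the prong's direction. It hangs in the slot by its flange, upright, prong along the stand's +y: it lifts straight up and out, and goes back the same way
- puller_grip (a point): centre of the puller's handle, 37 mm above the flange's underside. The handle is 66 mm tall (4 to 70 mm above the flange's underside), 18 mm wide along y, 24 mm along x: grip it with the fingers closing along y, pointing down the handle
- puller_prong (a point): working point of the prong, 107 mm below puller_grip along the shank (70 below the flange's underside) and 15 mm from the shank's axis along the puller's +y. The prong is 6 mm thick and ends 31 mm from the shank's axis; it goes through the spring's ring sideways, along the press's +y
- bottle_press: small amber dropper bottle, 34 mm in diameter, 113 mm tall, standing on the capping press's seat under the chuck; origin: centre of its underside. Leave it alone
- bottle_stand: small amber dropper bottle, 32 mm in diameter, 98 mm tall, standing on the board of the puller stand; origin: centre of its underside. Leave it alone
- bottle_a: amber dropper bottle, 38 mm in diameter, 123 mm tall, on the counter beside the puller stand (its +y side); origin: centre of its underside. Leave it alone
- bottle_b: amber dropper bottle, 38 mm in diameter, 123 mm tall, on the right of the counter; origin: centre of its underside. Leave it alone
- tin: round aluminium tin, 66 mm in diameter, 40 mm tall, between the robot and the press; origin: centre of its underside. Leave it alone
- jar: glass jar with a wooden lid, 62 mm in diameter, 92 mm tall, on the left of the counter; origin: centre of its underside. Leave it alone
There are look-alikes about, which are no part of the job. Leave any purple look-alike of the puller alone. There is more than one size of the stand; the one meant has the size given above.

How it is judged:
By the outcome, as a careful person would: the job done as asked, in the order asked, and still so for the second after the job is handed in, with the robot touching nothing.
It also fails if it takes over 64 s, if anything falls off the work surface, if the arm or the gripper's body presses on something with over 40 N, if the wrist force passes 120 N, or if a joint passes its speed limit or range.

ROBOT

A 7-joint arm with a two-finger parallel gripper is mounted at the origin on the work surface. World frame = base frame: x ahead of the robot, y to its left, z up, the work surface at z = 0. Lengths are in m, angles in rad, forces in N, time in s.
With the tool pointing down it reaches from about 0.425 to 1.025 m from the base axis. Payload 9.4 kg.
Tool frame: the origin (TCP) lies at the centre of the arm's flange, where the gripper is bolted on; the fingertips stand 173 mm ahead of it and the grasp point (between the pads) lies 155 mm ahead of it; z points along the fingers, y is the direction in which the jaws open and shut (so a half turn about z gives the same grasp; the last joint's range is limited). The gripper opens to 85 mm and grips with 20 to 120 N. Pads are 22 mm wide; open, the fingers measure 114 mm over their backs; the gripper's body (76 mm by 85 mm) begins 54 mm behind the grasp point. The pads swing forward as they close: fully open they stand 13 mm farther back than shut.
Start: joints at [1.101, 0.599, -0.003, 1.599, 0.002, 0.943, -0.08], TCP at [0.278, -0.67, 0.405] pointing down, gripper open.
Joint ranges: [-2.57, 2.57], [-0.35, 1.97], [-1.29, 1.29], [0.11, 2.56], [-1.05, 4.19], [0.11, 1.86], [-2.63, 2.63]. Speed limits (rad/s): [2.22, 2.22, 3.01, 3.01, 3.14, 3.14, 3.14].

INTERFACE

Orientations are given as a rotation vector (axis times angle).
In Python, from workcell import robot, cams gives the robot as it stands.
- The arm moves only by the tool arm_command, never from a script. Its argument "increments" is a list of rows, each an object of numbers: "dx", "dy", "dz": the shift along the world's x, y, z in m; "yaw": the turn about the world's z in degrees; "claw": the finger opening in m, from 0 to 0.0854. In form: [{"dx": .., "dy": .., "dz": .., "yaw": .., "claw": ..}, ...]. A call has 1 to 5 rows; each row shifts and turns the commanded pose from where the row before left it; what a row does not reach is not made up. A row lasts 1/8 s, in which the tool goes at most 62.5 mm and 10.7 degrees, less where a joint would pass 70% of its speed; a pose out of reach is approached as far as the arm can. A call is refused whole if a number of a shift passes 0.0625 or a number of a turn 10.7, either way. A call with a gripper value outside its range is refused whole. The fingers move at their own pace and stop on an object; "newtons" is the grip in N (left out, the last holds). Time passes only in rows, so rows that do not move let the fingers close. It gives the time, the measured TCP pose, the force and the opening at its end, in the units of the state.
- robot.get_obs(): the state, without advancing time (a new reading comes with each control period).
- cams.get_image(name): name is "scene" or "top"; returns (picture, depth): 420x560x3 uint8, blue, green, red; 420x560 float32, m along the optical axis (not along the pixel's ray), 0 where there is no reading.
- cams.get_calibration(name): a dict with "mtx" (3x3 intrinsics, pixels), "extrinsics" (4x4, takes a point from world to camera coordinates). Camera axes: x right, y down, z forward; pixel columns grow to the right and rows downward; lengths in m; the calibration is good to about 2 mm. A picture is of the moment at which its call begins. get_calibration takes no time and is no camera call.
- robot.close_job(): hands the job in, once; it reports no verdict.
The state is a dict: "clock": time; "joints": joint angles; "joint_vel": joint speeds; "joint_efforts": joint torques, N m; "position": TCP position; "ee_rot": TCP orientation; "ft_force": force on the tool from outside, world axes, zero at the start; "torque": the same for the moment, N m; "grip_width": finger opening in m.
Only numpy, scipy, OpenCV 4.12 (cv2) and the standard library are available. Lean on these libraries where they do the work, as an engineer would, in place of code of your own. Each camera call takes 0.05 s, during which the arm holds its last target.

## Working session

There is one attempt and no reset: what is moved stays moved. The work goes in short steps, Python scripts to look and compute and a tool call to move; the robot and the scene stay as the last step left them, time stands still between calls to the robot, and variables do not carry over. Pictures are saved under pics/ and viewed, and the job is handed in when it is done.

Besides the shell and the picture viewer there is one more tool, called after "Emit:" as a command line: name --argument value ..., lists and objects as JSON in quotes. arm_command: Moves the arm, as the interface text tells. Its arguments: {"type":"object","properties":{"increments":{"type":"array"},"newtons":{"type":"number"}},"required":["increments"]}

```bash
mkdir -p pics; cat > h.py <<'E'
import numpy as np, cv2
from workcell import robot, cams
def cam(n):
    c=cams.get_calibration(n); return np.array(c["mtx"]),np.array(c["extrinsics"])
def grab(n,tag):
    im,d=cams.get_image(n); im=np.array(im); cv2.imwrite(f"pics/{tag}.png",im); np.savez(f"pics/{tag}.npz",im=im,d=d); return im,d
def ld(tag):
    z=np.load(f"pics/{tag}.npz"); return z["im"],z["d"]
def ray(n,u,v):
    K,T=cam(n); R,t=T[:3,:3],T[:3,3]
    o=-R.T@t; d=R.T@np.linalg.inv(K)@np.array([u,v,1.]); return o,d
def onz(n,u,v,z):
    o,d=ray(n,u,v); return o+d*(z-o[2])/d[2]
def proj(n,p):
    K,T=cam(n); q=T[:3,:3]@np.asarray(p,float)+T[:3,3]; q=K@q; return q[:2]/q[2]
def cloud(n,d):
    K,T=cam(n); v,u=np.mgrid[:d.shape[0],:d.shape[1]]
    P=np.stack([(u-K[0,2])/K[0,0]*d,(v-K[1,2])/K[1,1]*d,d],-1)
    return (P-T[:3,3])@T[:3,:3]
def crop(im,x0,y0,x1,y1,s,tag):
    cv2.imwrite(f"pics/{tag}.png",cv2.resize(im[y0:y1,x0:x1],None,fx=s,fy=s,interpolation=cv2.INTER_CUBIC))
E
python3 - <<'E'
from h import *
for n in("scene","top"):
    grab(n,n+"0"); K,T=cam(n); o,d=ray(n,280,210); print(n,o.round(3),d.round(3),K[0,0])
print({k:np.round(v,3) for k,v in robot.get_obs().items()})
E
```

```text
scene [ 1.361 -0.028  1.04 ] [-0.701 -0.013 -0.714] 472.34307811664155
top [0.23  0.005 1.462] [ 0.155 -0.017 -0.988] 396.59225744328654
{'clock': np.float64(0.1), 'joints': array([ 1.101,  0.6  , -0.003,  1.6  ,  0.002,  0.943, -0.08 ]), 'joint_vel': array([-0.001, -0.002,  0.001, -0.005,  0.001,  0.   , -0.001]), 'joint_efforts': array([ 6.0000e-03, -7.7799e+01,  1.5700e+00, -2.5863e+01,  1.3000e-02,
        6.0000e-03,  0.0000e+00]), 'position': array([ 0.277, -0.67 ,  0.404]), 'ee_rot': array([-3.08e+00, -6.13e-01,  1.00e-03]), 'ft_force': array([-0.702,  0.322, -0.34 ]), 'torque': array([ 0.044, -0.013,  0.005]), 'grip_width': np.float64(0.085)}
```

View pics/scene0.png

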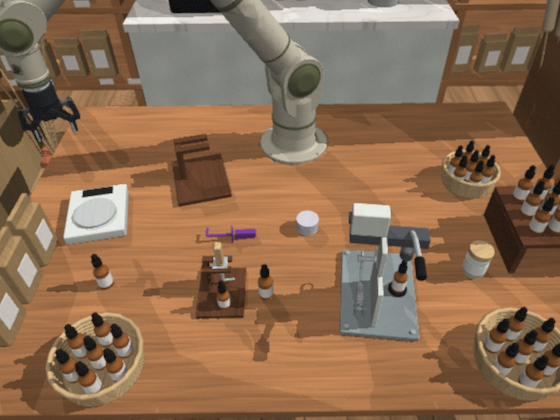

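View pics/top0.png

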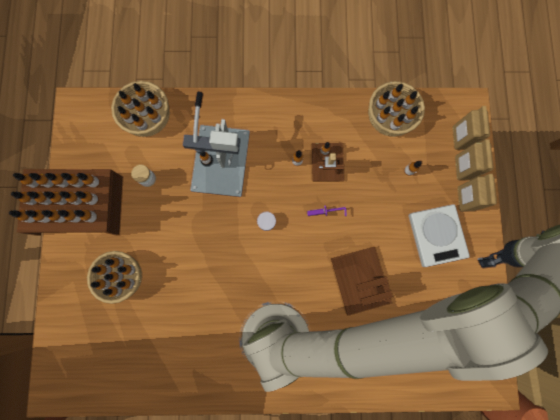

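```bash
python3 - <<'E'
from h import *
s,_=ld("scene0"); t,_=ld("top0")
a=cv2.resize(s[195:345,330:440],(550,750//1)) 
crop(s,180,220,290,330,5,"c1"); crop(s,330,195,440,345,4,"c2")
x=np.hstack([cv2.resize(t[110:210,180:260],(400,500),interpolation=cv2.INTER_CUBIC),cv2.resize(t[125:205,285:365],(400,400),interpolation=cv2.INTER_CUBIC).copy() if 0 else cv2.resize(t[120:200,300:364],(400,500),interpolation=cv2.INTER_CUBIC)])
cv2.imwrite("pics/c3.png",x)
E
```

```text
(no output)
```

View pics/c1.png

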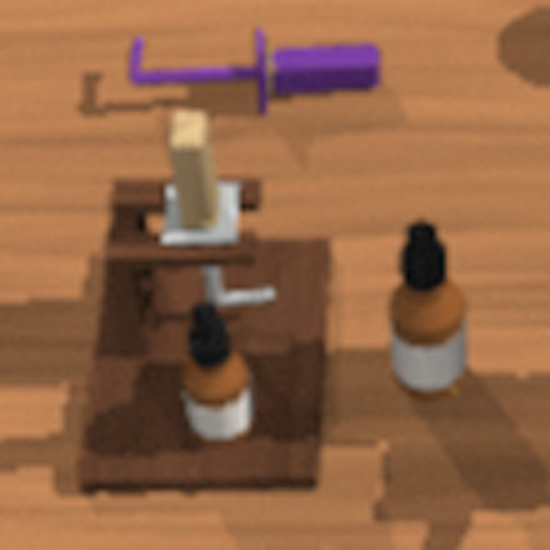

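View pics/c2.png

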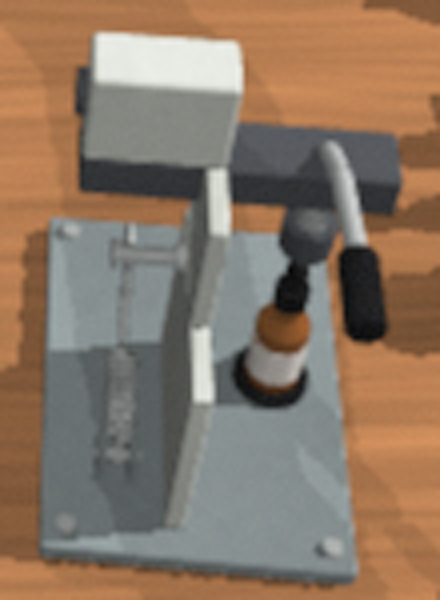

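View pics/c3.png

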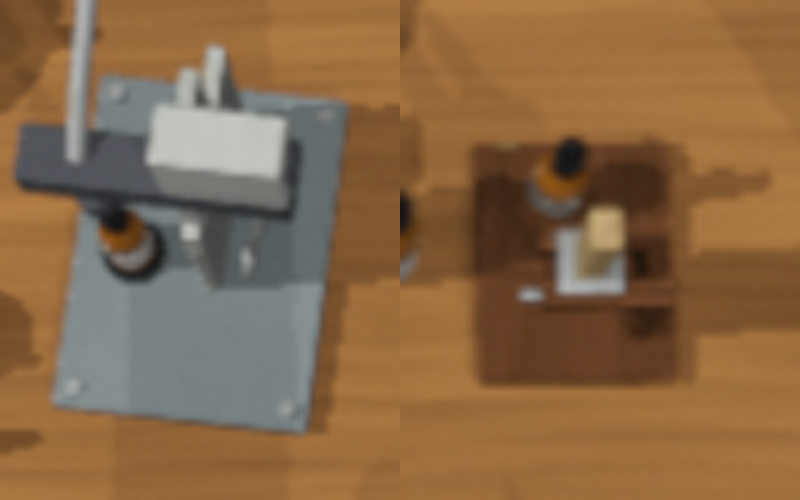

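```bash
python3 - <<'E'
from h import *
for n in("top","scene"):
    im,d=ld(n+"0"); P=cloud(n,d)
    for nm,(x0,x1,y0,y1),(z0,z1) in (("press",(.35,.75,-.0,.35),(.010,.021)),("stand",(.4,.65,-.3,-.07),(.008,.017))):
        m=(d>0)&(P[...,0]>x0)&(P[...,0]<x1)&(P[...,1]>y0)&(P[...,1]<y1)&(P[...,2]>z0)&(P[...,2]<z1)
        q=P[m][:,:2].astype(np.float32); 
        # keep biggest component
        l,lab,st,_=cv2.connectedComponentsWithStats(cv2.morphologyEx(m.astype(np.uint8),cv2.MORPH_OPEN,np.ones((2,2))),connectivity=8)
        k=1+np.argmax(st[1:,4]); q=P[lab==k][:,:2].astype(np.float32)
        r=cv2.minAreaRect(q*1000); print(n,nm,len(q),r, P[lab==k][:,2].mean()); print(cv2.boxPoints(r).round(1).tolist())
    # color corner view for table z
E
```

```text
top press 1798 ((468.09033203125, 171.53201293945312), (526.4290161132812, 244.56961059570312), 10.10090446472168) 0.022313619895008747
[[187.5, 245.8000030517578], [230.39999389648438, 5.0], [748.7000122070312, 97.30000305175781], [705.7999877929688, 338.1000061035156]]
top stand 321 ((448.67041015625, -82.31918334960938), (134.69786071777344, 450.4495544433594), 51.552330017089844) 0.01772604072870442
[[230.39999389648438, 5.0], [583.2000122070312, -275.1000061035156], [666.9000244140625, -169.60000610351562], [314.20001220703125, 110.5]]
scene press 1724 ((943.3497924804688, 94.27886962890625), (88.15068817138672, 865.735107421875), 79.44271087646484) 0.02342670600310145
[[509.70001220703125, 130.3000030517578], [1360.800048828125, -28.399999618530273], [1377.0, 58.29999923706055], [525.9000244140625, 216.89999389648438]]
scene stand 408 ((967.000732421875, -114.84344482421875), (804.0479736328125, 61.491119384765625), 8.012578964233398) 0.015859562354536547
[[564.5999755859375, -140.39999389648438], [573.2000122070312, -201.3000030517578], [1369.4000244140625, -89.30000305175781], [1360.800048828125, -28.399999618530273]]
```

```bash
python3 - <<'E'
from h import *
im,d=ld("top0"); P=cloud("top",d)
print("depth noise table:", [ (P[v,u]*1000).round(1).tolist() for v,u in((240,200),(240,210),(200,240),(175,240),(185,215),(130,290))])
hsv=cv2.cvtColor(im,cv2.COLOR_BGR2HSV)
def go(n,nm,m,roi,zp):
    x0,y0,x1,y1=roi; mm=np.zeros(m.shape,np.uint8); mm[y0:y1,x0:x1]=m[y0:y1,x0:x1]
    mm=cv2.morphologyEx(mm,cv2.MORPH_CLOSE,np.ones((3,3)))
    l,lab,st,_=cv2.connectedComponentsWithStats(mm); k=1+np.argmax(st[1:,4])
    c=max(cv2.findContours((lab==k).astype(np.uint8),0,cv2.CHAIN_APPROX_NONE)[0],key=len)[:,0]
    q=np.array([onz(n,u,v,zp)[:2] for u,v in c])*1000
    h=cv2.convexHull(q.astype(np.float32)); 
    ap=cv2.approxPolyDP(h,12,True)[:,0]
    print(n,nm,st[k],cv2.minAreaRect(h),ap.round(0).tolist()); return lab==k
for n in("top","scene"):
    im,d=ld(n+"0"); hsv=cv2.cvtColor(im,cv2.COLOR_BGR2HSV); P=cloud(n,d)
    m=((hsv[...,1]<90)&(hsv[...,2]>60)).astype(np.uint8)&(abs(P[...,2]-.015)<.012)
    go(n,"press",m.astype(np.uint8),(185,100,260,200) if n=="top" else (335,235,425,345),.015)
    m=((hsv[...,2]<105)&(abs(P[...,2]-.012)<.03)).astype(np.uint8)
    r=(305,135,355,185) if n=="top" else (190,260,252,325)
    L=go(n,"stand",m,r,.012)
E
```

```text
depth noise table: [[349.5, 275.1, -0.8], [348.9, 237.7, 4.0], [498.4, 129.7, -1.6], [590.2, 129.1, 15.8], [552.4, 221.6, 15.5], [772.5, -60.9, -1.2]]
top press [ 191  128   59   69 2116] ((648.8509521484375, 204.94212341308594), (191.7476348876953, 260.9027099609375), 83.47354125976562) [[767.0, 100.0], [775.0, 176.0], [676.0, 295.0], [530.0, 310.0], [514.0, 125.0]]
top stand [310 142  34  39 781] ((644.7737426757812, -196.71780395507812), (149.3172607421875, 123.5603256225586), 0.3791581094264984) [[712.0, -144.0], [571.0, -148.0], [574.0, -258.0], [711.0, -255.0]]
scene press [ 340  245   79   96 4755] ((639.8572998046875, 206.8655548095703), (191.2977294921875, 293.1136779785156), 83.27340698242188) [[498.0, 255.0], [514.0, 127.0], [774.0, 100.0], [788.0, 283.0], [556.0, 312.0]]
scene stand [ 196  268   51   51 1627] ((647.4041137695312, -197.61581420898438), (153.68008422851562, 125.97059631347656), 1.8841768503189087) [[577.0, -144.0], [570.0, -180.0], [599.0, -258.0], [724.0, -255.0], [722.0, -141.0]]
```

```bash
python3 - <<'E'
from h import *
for n,r in(("top",(318,145,345,172)),("scene",(205,240,235,272))):
    im,d=ld(n+"0"); hsv=cv2.cvtColor(im,cv2.COLOR_BGR2HSV); x0,y0,x1,y1=r
    P=cloud(n,d)
    h=((hsv[...,0]>12)&(hsv[...,0]<30)&(hsv[...,2]>140)&(P[...,2]>.1)); f=((hsv[...,1]<60)&(hsv[...,2]>140))
    for nm,m,z in(("handle",h,.165),("flange",f,.099)):
        k=np.zeros(m.shape,np.uint8); k[y0:y1,x0:x1]=m[y0:y1,x0:x1]
        l,lab,st,c=cv2.connectedComponentsWithStats(k); i=1+np.argmax(st[1:,4])
        cc=max(cv2.findContours((lab==i).astype(np.uint8),0,cv2.CHAIN_APPROX_NONE)[0],key=len)[:,0]
        q=np.array([onz(n,u,v,z)[:2] for u,v in cc])*1000
        print(n,nm,st[i],c[i].round(1),"bbox",q.min(0).round(1),q.max(0).round(1),cv2.minAreaRect(q.astype(np.float32)))
    zs=P[y0:y1,x0:x1]; m=zs[...,2]>.15; print("top pts",m.sum(),(zs[m].mean(0)*1000).round(1),zs[...,2].max())
    crop(im,x0-5,y0-5,x1+5,y1+5,14,"f_"+n)
E
```

```text
top handle [326 153  10  10  45] [331.4 157. ] bbox [ 597.3 -205.4] [ 628.8 -174.6] ((612.2818603515625, -189.60031127929688), (20.976303100585938, 36.84172821044922), 33.94528579711914)
top flange [325 157  10  10  38] [328.3 163.2] bbox [ 601.2 -211.4] [ 634.4 -179.4] ((615.749755859375, -197.21665954589844), (32.17558670043945, 32.87434768676758), 81.58030700683594)
top pts 44 [ 599.  -188.6  221.5] 1.4624626034483883
scene handle [213 242  12  24 102] [218.6 249.8] bbox [ 608.  -206.6] [ 678.6 -176. ] ((643.3928833007812, -191.05299377441406), (75.57462310791016, 20.671499252319336), 15.72227954864502)
scene flange [212 256  16  13  80] [222.1 263.4] bbox [ 598.5 -214.9] [ 636.3 -177.7] ((617.4663696289062, -197.43360900878906), (36.351593017578125, 37.24311065673828), 4.645015716552734)
top pts 89 [ 663.8 -187.6  212.3] 1.0401952151999139
```

View pics/f_top.png

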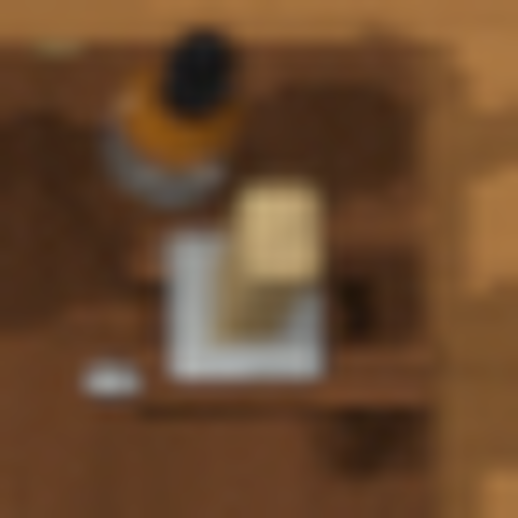

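View pics/f_scene.png

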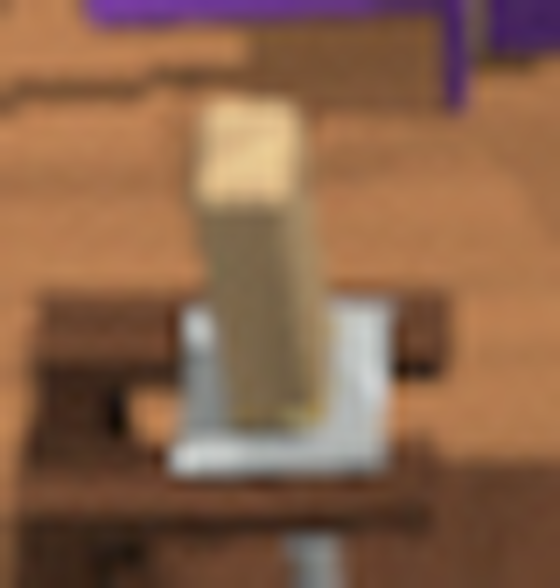

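```bash
python3 - <<'E'
from h import *
for n,u,v,z in(("top",332.4,156,.165),("scene",217.2,245.4,.165),("top",329.9,161.4,.099),("scene",219.9,262.1,.099)):
    print(n,z,(onz(n,u,v,z)*1000).round(1))
for n in("top","scene"):
  for p in([.62,-.197,.165],[.6205,-.197,.099]): print(n,p,proj(n,p).round(1))
E
```

```text
top 0.165 [ 618.3 -196.5  165. ]
scene 0.165 [ 618.9 -196.   165. ]
top 0.099 [ 618.1 -197.2   99. ]
scene 0.099 [ 617.9 -196.6   99. ]
top [0.62, -0.197, 0.165] [332.5 155.5]
top [0.6205, -0.197, 0.099] [329.8 160.8]
scene [0.62, -0.197, 0.165] [216.7 245.7]
scene [0.6205, -0.197, 0.099] [219.6 262.9]
```

Emit:
arm_command --increments '[{"dx": 0.0284,"dy": 0.0395,"dz": 0,"yaw": -1.75,"claw": 0.045},{"dx": 0.0284,"dy": 0.0395,"dz": 0,"yaw": -1.75,"claw": 0.045},{"dx": 0.0284,"dy": 0.0395,"dz": 0,"yaw": -1.75,"claw": 0.045},{"dx": 0.0284,"dy": 0.0395,"dz": 0,"yaw": -1.75,"claw": 0.045},{"dx": 0.0284,"dy": 0.0395,"dz": 0,"yaw": -1.75,"claw": 0.045}]' --newtons 20

```text
clock: 0.72
position: [0.4202, -0.4709, 0.4044]
ee_rot: [-3.119, -0.375, 0.001]
ft_force: [0.8, 0.4, 0.6]
grip_width: 0.0446
```

Emit:
arm_command --increments '[{"dx": 0.0284,"dy": 0.0395,"dz": 0,"yaw": -1.75,"claw": 0.045},{"dx": 0.0284,"dy": 0.0395,"dz": 0,"yaw": -1.75,"claw": 0.045},{"dx": 0.0284,"dy": 0.0395,"dz": 0,"yaw": -1.75,"claw": 0.045},{"dx": 0.0284,"dy": 0.0395,"dz": 0,"yaw": -1.75,"claw": 0.045},{"dx": 0.0284,"dy": 0.0395,"dz": 0,"yaw": -1.75,"claw": 0.045}]'

```text
clock: 1.35
position: [0.5623, -0.2734, 0.4044]
ee_rot: [-3.138, -0.136, 0.001]
ft_force: [0.0, -0.6, 1.0]
grip_width: 0.045
```

```bash
python3 - <<'E'
from h import *
print((onz("top",298,160,.09)*1000).round(), (onz("scene",265,283,.06)*1000).round())
print((onz("top",325,150,.06)*1000).round())
# stand ledge / flange edge yaw, scene
def ed(a,b,z):
    A,B=[onz("scene",200+x/14-.5,235+y/14-.5,z) for x,y in(a,b)]; print((A*1000).round(1),(B*1000).round(1),np.degrees(np.arctan2(-(B-A)[0],(B-A)[1])).round(2))
ed((185,300),(395,300),.099);ed((170,475),(388,472),.097);ed((30,505),(430,505),.095)
E
```

```text
[626. -84.  90.] [655. -84.  60.]
[ 673. -186.   60.]
[ 597.8 -216.7   99. ] [ 598.4 -178.5   99. ] -0.91
[ 635.9 -215.7   97. ] [ 635.8 -176.9   97. ] 0.09
[ 640.6 -240.3   95. ] [ 641.7 -169.2   95. ] -0.89
```

Emit:
arm_command --increments '[{"dx": 0.028,"dy": 0.0384,"dz": 0,"yaw": -2.4,"claw": 0.045},{"dx": 0.028,"dy": 0.0384,"dz": 0,"yaw": -2.4,"claw": 0.045},{"dx": 0,"dy": 0,"dz": -0.04,"yaw": 0,"claw": 0.045},{"dx": 0,"dy": 0,"dz": 0,"yaw": 0,"claw": 0.045}]'

```text
clock: 1.85
position: [0.6168, -0.1971, 0.362]
ee_rot: [-3.14, -0.008, 0.009]
ft_force: [-1.0, -0.7, -0.1]
grip_width: 0.0451
```

```bash
python3 - <<'E'
from h import *
o=robot.get_obs(); print(o["position"],o["ee_rot"])
im,d=grab("scene","s1"); crop(im,180,180,270,290,6,"s1c")
E
```

```text
[ 0.61678859 -0.19710432  0.36197318] [-3.14029348 -0.00751385  0.00917838]
```

View pics/s1c.png

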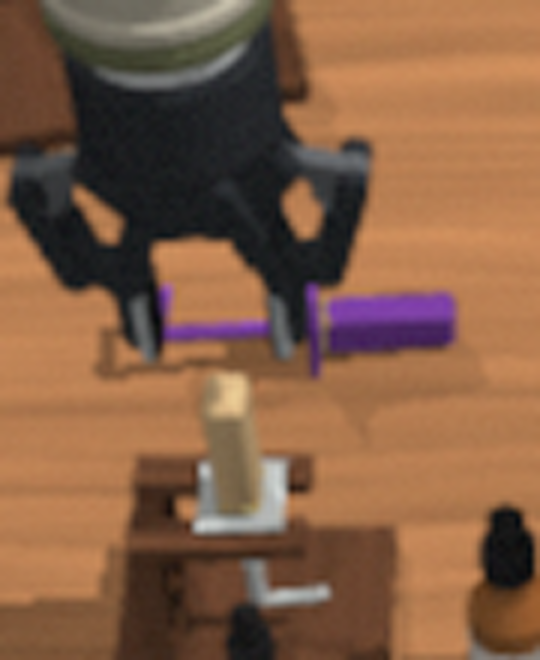

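Emit:
arm_command --increments '[{"dx": 0.0015,"dy": 0.0005,"dz": -0.035,"yaw": 0,"claw": 0.045},{"dx": 0,"dy": 0,"dz": -0.035,"yaw": 0,"claw": 0.045},{"dx": 0,"dy": 0,"dz": -0.006,"yaw": 0,"claw": 0.045},{"dx": 0,"dy": 0,"dz": 0,"yaw": 0,"claw": 0.0},{"dx": 0,"dy": 0,"dz": 0,"yaw": 0,"claw": 0.0}]' --newtons 40

```text
clock: 2.52
position: [0.6194, -0.1981, 0.2905]
ee_rot: [3.141, 0.005, 0.004]
ft_force: [0.6, 0.3, -0.5]
grip_width: 0.0178
```

Emit:
arm_command --increments '[{"dx": 0,"dy": 0,"dz": 0,"yaw": 0,"claw": 0.0},{"dx": 0,"dy": 0,"dz": 0,"yaw": 0,"claw": 0.0}]'

```text
clock: 2.78
position: [0.6194, -0.1979, 0.2904]
ee_rot: [3.141, 0.005, 0.004]
ft_force: [-2.1, -1.5, 6.5]
grip_width: 0.0172
```

Emit:
arm_command --increments '[{"dx": 0,"dy": 0,"dz": 0.015,"yaw": 0,"claw": 0.0},{"dx": 0,"dy": 0,"dz": 0.015,"yaw": 0,"claw": 0.0},{"dx": 0,"dy": 0,"dz": 0.015,"yaw": 0,"claw": 0.0},{"dx": 0,"dy": 0,"dz": 0,"yaw": 0,"claw": 0.0}]'

```text
clock: 3.28
position: [0.6194, -0.1976, 0.3355]
ee_rot: [3.141, 0.006, 0.004]
ft_force: [-0.2, -0.0, -1.5]
grip_width: 0.0172
```

Emit:
arm_command --increments '[{"dx": -0.01,"dy": 0,"dz": 0,"yaw": 0,"claw": 0.0},{"dx": -0.01,"dy": 0,"dz": 0,"yaw": 0,"claw": 0.0},{"dx": -0.01,"dy": 0,"dz": 0,"yaw": 0,"claw": 0.0},{"dx": 0,"dy": 0,"dz": 0,"yaw": 0,"claw": 0.0}]' --newtons 20

```text
clock: 3.78
position: [0.5884, -0.1975, 0.3336]
ee_rot: [-3.141, -0.005, 0.0]
ft_force: [1.9, -0.3, 1.6]
grip_width: 0.0177
```

```bash
python3 - <<'E'
from h import *
im,d=grab("scene","s2"); t,_=grab("top","t2"); crop(im,180,180,270,290,5,"s2c")
crop(t,290,120,370,220,6,"t2c")
E
```

```text
(no output)
```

View pics/s2c.png

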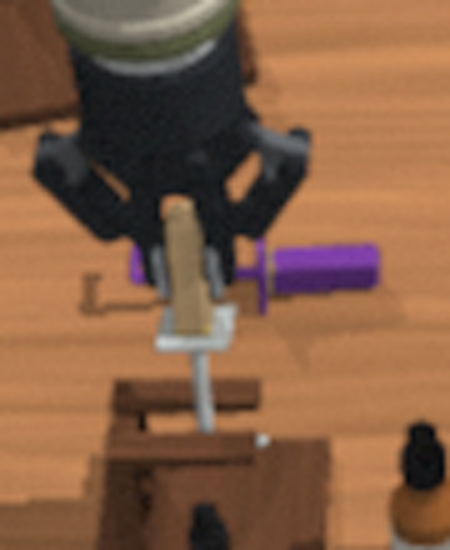

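View pics/t2c.png

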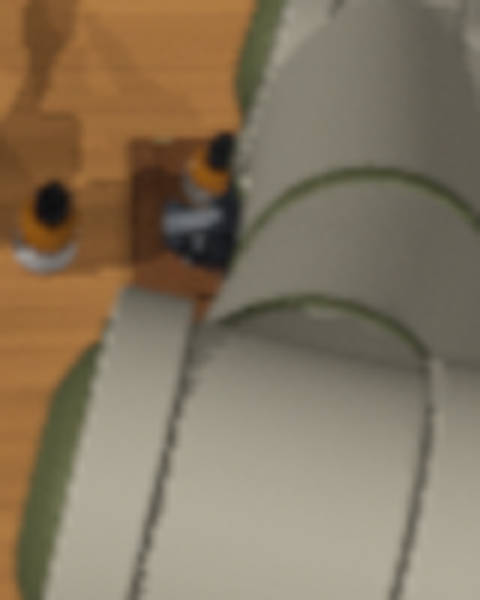

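Emit:
arm_command --increments '[{"dx": -0.01,"dy": 0,"dz": 0,"yaw": 0,"claw": 0.0},{"dx": -0.01,"dy": 0,"dz": 0,"yaw": 0,"claw": 0.0},{"dx": -0.01,"dy": 0,"dz": 0,"yaw": 0,"claw": 0.0},{"dx": -0.007,"dy": 0,"dz": 0.001,"yaw": 0,"claw": 0.0},{"dx": 0,"dy": 0,"dz": 0,"yaw": 0,"claw": 0.0}]'

```text
clock: 4.5
position: [0.5518, -0.1977, 0.335]
ee_rot: [3.141, 0.005, 0.0]
ft_force: [2.0, -0.5, 2.4]
grip_width: 0.018
```

```bash
python3 - <<'E'
from h import *
im,d=grab("scene","s3"); crop(im,180,180,270,290,6,"s3c")
E
```

```text
(no output)
```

View pics/s3c.png

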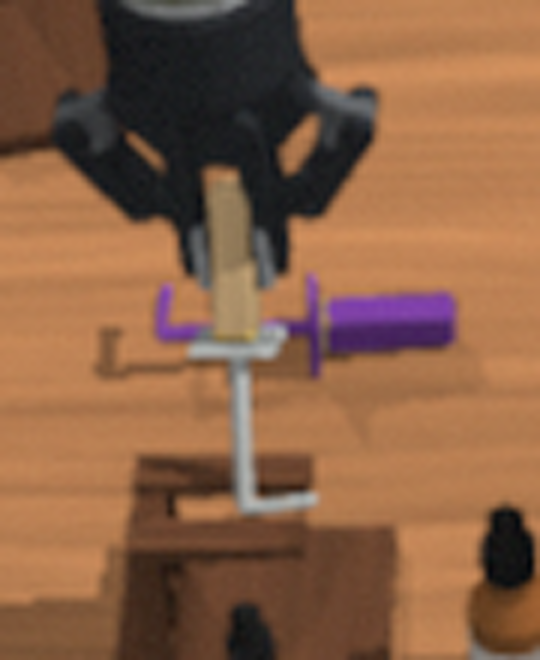

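```bash
cat >> h.py <<'E'
def ony(n,u,v,y):
    o,d=ray(n,u,v); return o+d*(y-o[1])/d[1]
def onplane(n,u,v,p0,nv):
    o,d=ray(n,u,v); return o+d*((np.asarray(p0)-o)@nv)/(d@nv)
E
python3 - <<'E'
from h import *
im,d=ld("s3"[0:2]); P=cloud("scene",d)
# plane nearly contains ray -> use depth instead
for u,v in((220,262),(220,258),(219,250),(219,245),(217,238),(222,238),(217,230),(217,220),(217,213)):
    print(u,v,(P[v,u]*1000).round(1))
g=np.array([.5518,-.1977,.180])
for th in(25,30,36,40,45):
    t=np.radians(th); ux=np.array([np.sin(t),0,-np.cos(t)])
    print(th,[proj("scene",g+ux*l).round(1).tolist() for l in(-.033,.040,.110)])
E
```

```text
220 262 [ 614.1 -197.1   94.6]
220 258 [ 608.1 -196.8  103.1]
219 250 [ 597.7 -198.2  122. ]
219 245 [ 590.  -197.8  132.4]
217 238 [ 591.1 -199.7  160.3]
222 238 [ 589.9 -187.6  158.6]
217 230 [ 574.  -200.2  170.7]
217 220 [ 559.7 -199.2  191.6]
217 213 [ 552.9 -197.9  209.4]
25 [[217.7, 208.5], [219.4, 235.6], [220.9, 260.6]]
30 [[217.8, 208.1], [219.2, 236.1], [220.4, 262.1]]
36 [[218.0, 207.8], [219.0, 236.5], [219.8, 263.6]]
40 [[218.1, 207.7], [218.8, 236.8], [219.4, 264.4]]
45 [[218.3, 207.6], [218.6, 236.9], [218.9, 265.0]]
```

Emit:
arm_command --increments '[{"dx": -0.003,"dy": 0,"dz": -0.003,"yaw": 0,"claw": 0.0},{"dx": -0.005,"dy": 0,"dz": -0.002,"yaw": 0,"claw": 0.0},{"dx": 0,"dy": 0,"dz": 0,"yaw": 0,"claw": 0.0}]'

```text
clock: 4.92
position: [0.5435, -0.1974, 0.3293]
ee_rot: [-3.141, -0.006, 0.002]
ft_force: [1.8, 0.4, 4.1]
grip_width: 0.0174
```

```bash
cat > lean.py <<'E'
from h import *
def lean(tag,yaw=0,y0=None):
    im,d=ld(tag); P=cloud("scene",d); o=robot.get_obs(); g=o["position"]-[0,0,.155]
    hsv=cv2.cvtColor(im,cv2.COLOR_BGR2HSV)
    c,s=np.cos(np.radians(yaw)),np.sin(np.radians(yaw))
    Q=P-g; X=Q[...,0]*c+Q[...,1]*s; Y=-Q[...,0]*s+Q[...,1]*c; Z=Q[...,2]
    ok=(d>0)&(np.abs(Y)<.010)&(X>-.03)&(X<.12)&(Z<.04)&(Z>-.14)
    m=ok&(hsv[...,1]<70)&(hsv[...,2]>110)&(Z<-.03)
    m2=ok&(hsv[...,0]>10)&(hsv[...,0]<30)&(hsv[...,1]>40)&(hsv[...,2]>110)&(Z>-.045)&(Z<.035)&(np.abs(X)<.06)
    for nm,k in(("shank",m),("handle",m2)):
        pts=np.c_[X[k],Y[k],Z[k]]*1000
        if len(pts)<8: print(nm,len(pts)); continue
        f=cv2.fitLine(pts[:,[0,2]].astype(np.float32),cv2.DIST_HUBER,0,.01,.01).ravel()
        print(nm,len(pts),"lean",np.degrees(np.arctan2(-f[0]*np.sign(f[1]),abs(f[1]))).round(1),"pt",f[2:].round(1),"ymean",pts[:,1].mean().round(1))
    return X,Y,Z,m,m2
E
python3 - <<'E'
from lean import *
lean("s3")
im,d=grab("scene","s4"); crop(im,180,180,270,290,6,"s4c"); lean("s4")
E
```

```text
shank 70 lean 33.4 pt [ 58.7 -59.5] ymean 1.2
handle 177 lean 32.0 pt [24.   8.2] ymean 0.5
shank 83 lean 39.1 pt [ 56.2 -58.4] ymean 1.6
handle 193 lean 38.0 pt [15.1  5.2] ymean 0.7
```

View pics/s4c.png

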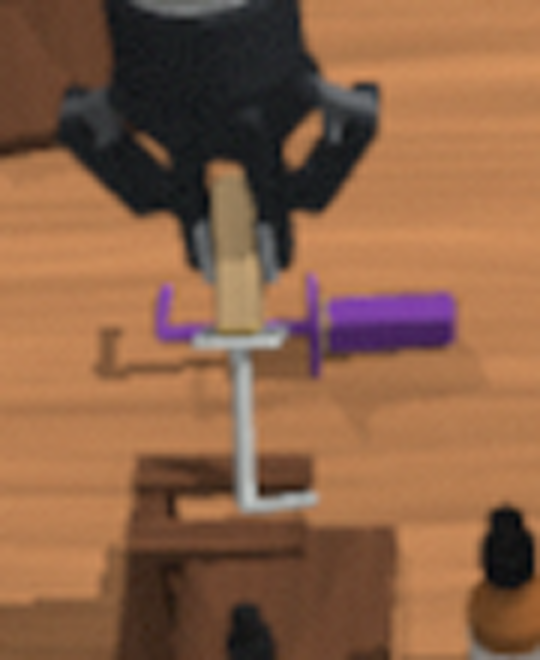

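Emit:
arm_command --increments '[{"dx": 0,"dy": 0,"dz": 0,"yaw": 0,"claw": 0.0},{"dx": 0,"dy": 0,"dz": 0.01,"yaw": 0,"claw": 0.0},{"dx": -0.02,"dy": 0,"dz": 0.05,"yaw": 0,"claw": 0.0},{"dx": -0.04,"dy": 0,"dz": 0.045,"yaw": -2,"claw": 0.0},{"dx": -0.04,"dy": 0,"dz": 0,"yaw": -2.4,"claw": 0.0}]' --newtons 120

```text
clock: 5.6
position: [0.4428, -0.1978, 0.4376]
ee_rot: [3.138, -0.117, 0.005]
ft_force: [-0.3, -0.2, -1.9]
grip_width: 0.0167
```

```bash
python3 - <<'E'
from h import *
s,_=ld("scene0"); t,_=ld("top0")
crop(s,345,235,390,315,9,"p1"); crop(t,208,145,238,172,18,"p2")
E
```

```text
(no output)
```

View pics/p1.png

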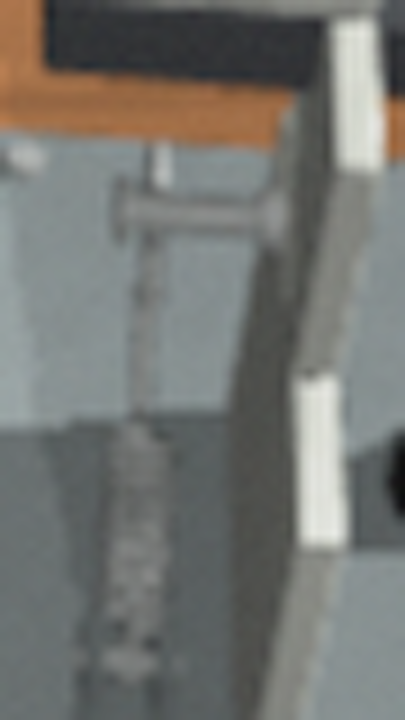

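View pics/p2.png

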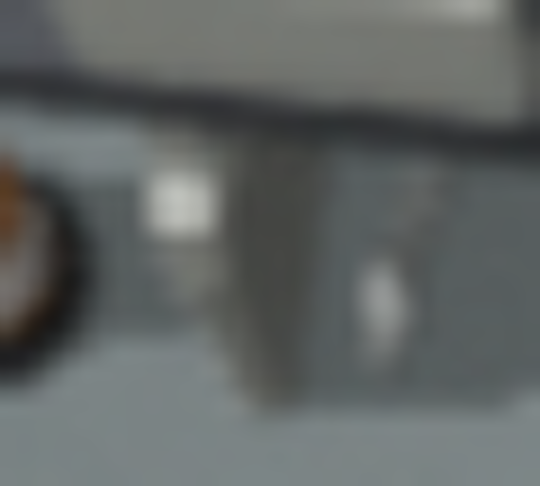

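```bash
cat >> h.py <<'E'
PO=np.array([.6455,.1751,0]); PYAW=-6.4
def pw(p,PO=None,yaw=None):
    PO=globals()["PO"] if PO is None else PO; a=np.radians(PYAW if yaw is None else yaw)
    p=np.asarray(p,float)/1000; c,s=np.cos(a),np.sin(a)
    return PO+np.array([c*p[0]-s*p[1],s*p[0]+c*p[1],p[2]])
def wp(q):
    a=np.radians(PYAW); c,s=np.cos(a),np.sin(a); d=np.asarray(q)-PO
    return np.array([c*d[0]+s*d[1],-s*d[0]+c*d[1],d[2]])*1000
def ringp(th,r):
    t=np.radians(th); return np.array([70-r*np.sin(t),-20,30+r*np.cos(t)])
E
python3 - <<'E'
from h import *
for nm,p in(("posthead",(1,-34,140)),("postroot",(1,10,140)),("foot",(70,-20,30)),("plate_cornerA",(60,10,235)),("plate A'",(60,22,235)),("plateB",(60,10,150)),("plateB'",(60,22,150)),("plateC",(110,10,150)),("plC'",(110,22,150)),("bar corner",(13,-60,235)),("housing cornertop",(-27,-66,300)),("hous2",(13,-66,300)),("hous3",(13,22,300)),("hous4",(-27,22,300)),("base++",(130,125,15)),("base+-",(130,-65,15)),("base--",(-130,-65,15)),("base-+",(-130,125,15))):
    q=pw(p); print(nm,"scene",proj("scene",q).round(1),"top",proj("top",q).round(1))
p0=pw((0,-20,0)); a=np.radians(PYAW); nv=np.array([-np.sin(a),np.cos(a),0])
print("ring from top ray at heights:")
for th in(43,46,49,52,54):
    print(th,proj("top",pw(ringp(th,127.5))).round(1),proj("scene",pw(ringp(th,127.5))).round(1))
E
```

```text
posthead scene [356.8 257.9] top [233.6 151.5]
postroot scene [375.1 259.3] top [220.9 150.2]
foot scene [358.3 308.2] top [235.1 142.3]
plate_cornerA scene [381.3 253.2] top [219.4 123.9]
plate A' scene [386.9 253.6] top [215.7 123.5]
plateB scene [376.5 276.6] top [222.7 132.9]
plateB' scene [381.7 277. ] top [219.3 132.6]
plateC scene [377.2 294.8] top [224.6 119.3]
plC' scene [382.6 295.2] top [221.1 118.9]
bar corner scene [349.3 234.8] top [239.1 139.9]
housing cornertop scene [349.2 201.9] top [237.7 145.7]
hous2 scene [349.1 214.7] top [239.3 133.2]
hous3 scene [390.1 217.5] top [210.7 130.1]
hous4 scene [389.1 204.5] top [208.9 142.6]
base++ scene [419.  338.3] top [199.6 124.6]
base+- scene [339.1 331.4] top [249.1 129.8]
base-- scene [341.3 248.6] top [240.9 196.4]
base-+ scene [409.9 253.6] top [190. 191.]
ring from top ray at heights:
43 [229.5 157.5] [361.8 256.9]
46 [229.4 159.2] [361.6 256.6]
49 [229.4 160.8] [361.4 256.5]
52 [229.4 162.4] [361.2 256.4]
54 [229.5 163.4] [361.  256.5]
```

```bash
python3 - <<'E'
from h import *
s,_=ld("scene0"); t,_=ld("top0")
crop(t,180,125,255,200,8,"p3"); crop(s,332,200,427,345,4,"p4")
E
```

View pics/p3.png

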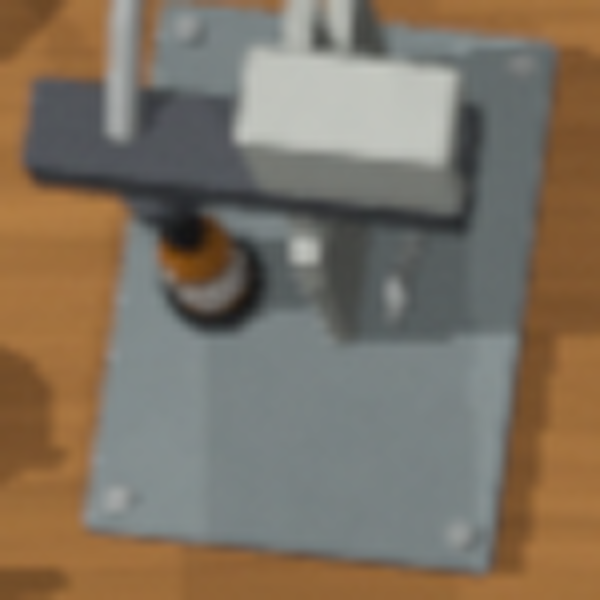

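View pics/p4.png

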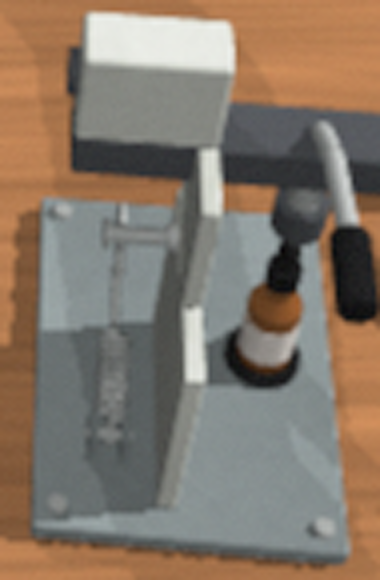

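```bash
python3 - <<'E'
from h import *
for n,rg in(("top",[(u,v) for v in range(155,168) for u in range(226,233)]),("scene",[(u,v) for v in range(246,312) for u in range(355,367)])):
    im,d=ld(n+"0"); P=cloud(n,d)
    for u,v in rg:
        q=wp(P[v,u])
        if abs(q[1]+20)<9 and q[2]>30: 
            th=np.degrees(np.arctan2(70-q[0],q[2]-30)); r=np.hypot(70-q[0],q[2]-30); print(n,u,v,q.round(1),"th %.1f r %.0f"%(th,r))
for th in(46,48,50,52,54):
    print(th,[proj("top",pw(ringp(th,r))).round(1).tolist() for r in(108,113.5,141.5)],[proj("scene",pw(ringp(th,r))).round(1).tolist() for r in(65,141.5)])
E
```

```text
top 231 155 [ -0.9 -21.  100.4] th 45.2 r 100
top 232 155 [  7.8 -20.5  71.7] th 56.2 r 75
top 230 156 [ -6.3 -18.6 105.3] th 45.4 r 107
top 231 156 [ -6.3 -22.3 106.4] th 45.0 r 108
top 232 156 [  1.5 -22.2  80.6] th 53.6 r 85
top 230 157 [-12.2 -20.2 113.1] th 44.7 r 117
top 231 157 [-11.3 -23.4 111.3] th 45.0 r 115
top 232 157 [ -2.  -22.6  79.9] th 55.3 r 88
top 230 158 [-16.3 -20.9 114.9] th 45.5 r 121
top 231 158 [-15.5 -24.2 113.5] th 45.7 r 120
top 232 158 [ -4.8 -22.5  76.5] th 58.1 r 88
top 229 159 [-23.1 -19.4 125.1] th 44.4 r 133
top 230 159 [-23.  -23.  126.1] th 44.1 r 134
top 231 159 [-13.  -21.5  91.3] th 53.5 r 103
top 229 160 [-26.3 -19.6 123.7] th 45.8 r 134
top 230 160 [-24.3 -22.2 117.7] th 47.1 r 129
top 231 160 [-15.6 -21.5  87.7] th 56.0 r 103
top 229 161 [-29.2 -19.7 121.4] th 47.4 r 135
top 230 161 [-24.2 -20.8 104.3] th 51.7 r 120
top 231 161 [-21.7 -23.2  96.5] th 54.1 r 113
top 229 162 [-34.4 -21.1 127.4] th 47.0 r 143
top 230 162 [-28.4 -21.5 106.5] th 52.1 r 125
top 229 163 [-36.6 -20.8 122.4] th 49.1 r 141
top 230 163 [-30.  -20.9  99. ] th 55.4 r 122

[... 13124 characters left out ...]
310 [ 78.6 -21.3  34.9] th -60.2 r 10
scene 361 310 [ 75.9 -13.7  31.9] th -72.4 r 6
scene 362 310 [ 81.8 -12.3  41.3] th -46.3 r 16
scene 355 311 [ 80.2 -28.4  31.9] th -79.5 r 10
scene 361 311 [ 78.5 -13.7  31.5] th -80.1 r 9
scene 362 311 [ 81.  -11.7  35.6] th -62.8 r 12
46 [[230.3, 156.4], [230.1, 157.2], [228.8, 161.2]] [[360.0, 281.8], [362.0, 251.0]]
48 [[230.3, 157.3], [230.1, 158.2], [228.8, 162.4]] [[359.9, 281.7], [361.8, 250.9]]
50 [[230.3, 158.2], [230.1, 159.1], [228.8, 163.6]] [[359.9, 281.6], [361.6, 250.8]]
52 [[230.3, 159.1], [230.1, 160.0], [228.8, 164.7]] [[359.8, 281.6], [361.5, 250.8]]
54 [[230.4, 160.0], [230.1, 160.9], [228.8, 165.8]] [[359.7, 281.6], [361.3, 250.9]]
```

```bash
python3 - <<'E'
from lean import *
o=robot.get_obs(); print(o["position"].round(4),o["ft_force"].round(1))
im,d=grab("scene","s5"); g=o["position"]-[0,0,.155]; c=proj("scene",g).astype(int); print(c)
lean("s5",-4.3)
crop(im,c[0]-40,c[1]-40,c[0]+50,c[1]+70,7,"s5c"); print(c-40)
E
```

```text
[ 0.4428 -0.1978  0.4376] [-0.3 -0.2 -1.9]
[218 161]
shank 79 lean 36.5 pt [ 62.7 -57.5] ymean 1.4
handle 195 lean 38.7 pt [22.9  5.7] ymean 0.6
[178 121]
```

View pics/s5c.png

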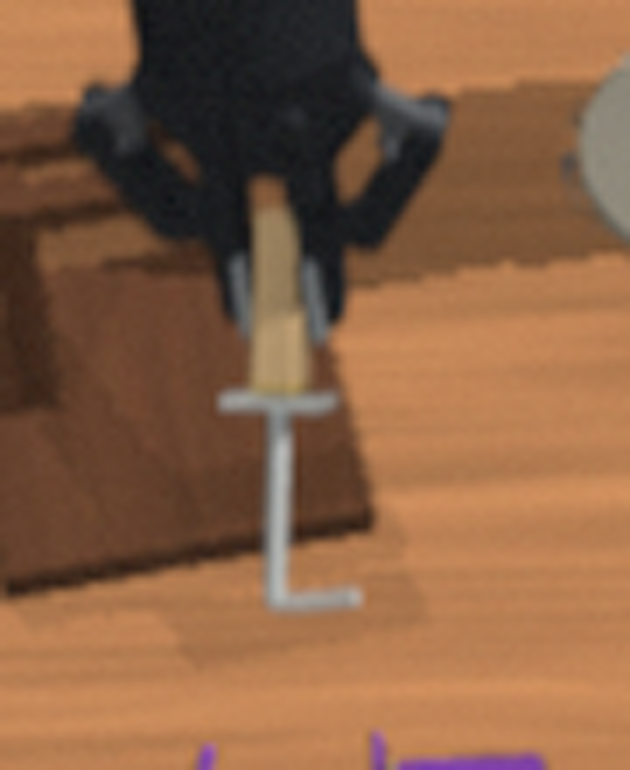

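```bash
python3 - <<'E'
from lean import *
g=np.array([.4428,-.1978,.2826]); a=np.radians(-4.3)
for th in(30,34,38,42):
    t=np.radians(th); ux=np.array([np.sin(t)*np.cos(a),np.sin(t)*np.sin(a),-np.cos(t)])
    print(th,[proj("scene",g+ux*l).round(1).tolist() for l in(-.030,.040,.110)])
im,d=ld("s5");P=cloud("scene",d)
# depth profile along shank & table check
for v in(182,186,190,195,200,204,206): print(v,[(P[v,u]-g).round(4).tolist() for u in(217,218)])
print(P[300,130],P[230,300])
E
```

```text
30 [[218.0, 149.3], [218.2, 176.8], [218.5, 203.5]]
34 [[218.1, 149.2], [218.0, 177.0], [217.9, 204.2]]
38 [[218.3, 149.2], [217.8, 177.1], [217.3, 204.6]]
42 [[218.5, 149.2], [217.5, 177.1], [216.6, 204.9]]
182 [[0.0392, -0.0028, -0.0349], [0.0363, -0.0008, -0.0376]]
186 [[0.046, -0.0029, -0.0423], [0.0432, -0.0009, -0.0449]]
190 [[0.0502, -0.0036, -0.0521], [0.0502, -0.0011, -0.0521]]
195 [[0.0583, -0.0039, -0.0617], [0.0587, -0.0013, -0.0613]]
200 [[0.0656, -0.0043, -0.0721], [0.0639, -0.0021, -0.0738]]
204 [[0.0743, -0.0041, -0.0776], [0.0713, -0.0022, -0.0806]]
206 [[0.0776, -0.0042, -0.0814], [0.0738, -0.0025, -0.0853]]
[ 0.66102329 -0.43591324  0.00107225] [0.43891562 0.01121839 0.01705084]
```

```bash
python3 - <<'E'
from h import *
for p in((-100.4,-81,198.1),(-100.4,-36.5,198.1)): print((pw(p)+[0,0,.155]).round(4))
print(pw((0,1,0))-PO, pw((1,0,0))-PO)
E
```

```text
[0.5367 0.1058 0.3531]
[0.5417 0.15   0.3531]
[0.00011147 0.00099377 0.        ] [ 0.00099377 -0.00011147  0.        ]
```

Emit:
arm_command --increments '[{"dx": 0.015,"dy": 0.05,"dz": 0,"yaw": -2.1,"claw": 0.0},{"dx": 0.015,"dy": 0.05,"dz": 0,"yaw": 0,"claw": 0.0},{"dx": 0.015,"dy": 0.05,"dz": 0,"yaw": 0,"claw": 0.0},{"dx": 0.015,"dy": 0.05,"dz": -0.02,"yaw": 0,"claw": 0.0},{"dx": 0.015,"dy": 0.05,"dz": -0.02,"yaw": 0,"claw": 0.0}]'

```text
clock: 6.28
position: [0.5188, 0.0539, 0.3945]
ee_rot: [3.136, -0.173, -0.002]
ft_force: [1.1, -0.1, -0.9]
grip_width: 0.0166
```

Emit:
arm_command --increments '[{"dx": 0.009,"dy": 0.025,"dz": -0.02,"yaw": 0,"claw": 0.0},{"dx": 0.009,"dy": 0.022,"dz": -0.021,"yaw": 0,"claw": 0.0},{"dx": 0,"dy": 0,"dz": 0,"yaw": 0,"claw": 0.0}]'

```text
clock: 6.65
position: [0.5366, 0.1011, 0.3521]
ee_rot: [3.136, -0.168, -0.007]
ft_force: [0.3, -0.0, -1.5]
grip_width: 0.0167
```

```bash
python3 - <<'E'
from lean import *
o=robot.get_obs(); print(o["position"].round(4),o["ft_force"].round(1))
im,d=grab("scene","s6"); t,dt=grab("top","t6")
lean("s6",-6.4)
crop(im,310,190,410,320,6,"s6c"); crop(t,190,120,270,200,7,"t6c")
E
```

```text
[0.5366 0.1011 0.3521] [ 0.3 -0.  -1.5]
shank 67 lean 37.9 pt [ 55.5 -60.3] ymean 2.9
handle 183 lean 38.1 pt [14.   4.3] ymean 1.5
```

View pics/s6c.png

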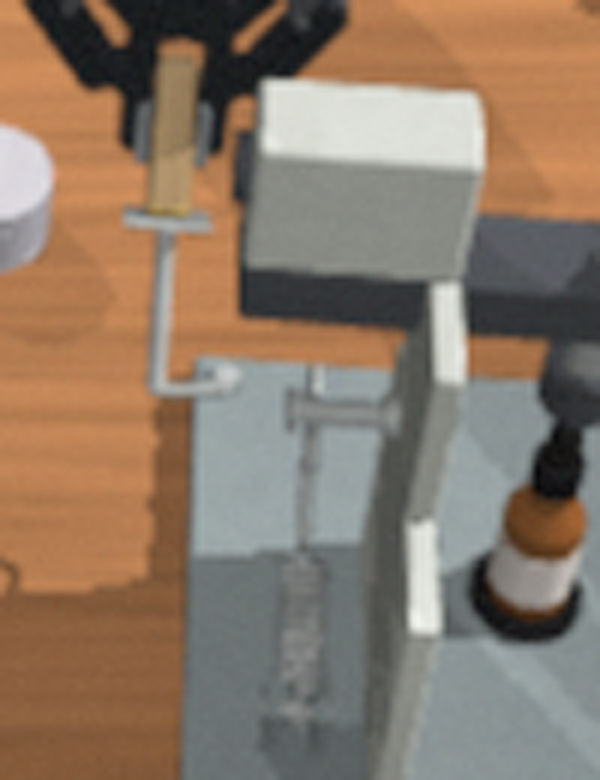

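View pics/t6c.png

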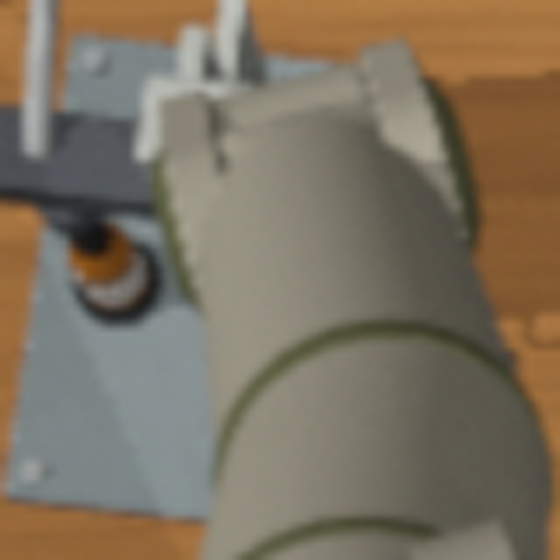

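```bash
python3 - <<'E'
from h import *
g=np.array([.5366,.1011,.3521-.155]); a=np.radians(PYAW); ex=np.array([np.cos(a),np.sin(a),0]); ey=np.array([-np.sin(a),np.cos(a),0])
for X,Y,Z in((70.5,1.5,-86),(72,1.5,-87),(68,1.5,-86),(70.5,32.5,-86)): print(X,Z,proj("scene",g+(X*ex+Y*ey+np.array([0,0,Z]))/1000).round(1))
print("grip press",wp(g).round(1), "ring eye target", ringp(50.5,127.5).round(1))
E
```

```text
70.5 -86 [335.6 254.2]
72 -87 [335.6 254.9]
68 -86 [335.6 253.4]
70.5 -86 [348.  255.1]
grip press [-100.   -85.7  197.1] ring eye target [-28.4 -20.  111.1]
```

Emit:
arm_command --increments '[{"dx": 0.0017,"dy": 0.0149,"dz": -0.001,"yaw": 0,"claw": 0.0},{"dx": 0.0011,"dy": 0.01,"dz": 0,"yaw": 0,"claw": 0.0},{"dx": 0,"dy": 0,"dz": 0,"yaw": 0,"claw": 0.0}]'

```text
clock: 7.12
position: [0.5398, 0.1255, 0.3531]
ee_rot: [-3.136, 0.17, -0.001]
ft_force: [-0.3, -0.1, -0.3]
grip_width: 0.0165
```

```bash
python3 - <<'E'
from lean import *
o=robot.get_obs(); print(o["position"].round(4),o["ft_force"].round(1),wp(o["position"]).round(1))
im,d=grab("scene","s7"); 
crop(im,330,225,390,285,10,"s7c")
E
```

```text
[0.5398 0.1255 0.3531] [-0.3 -0.1 -0.3] [-99.5 -61.1 353.1]
```

View pics/s7c.png

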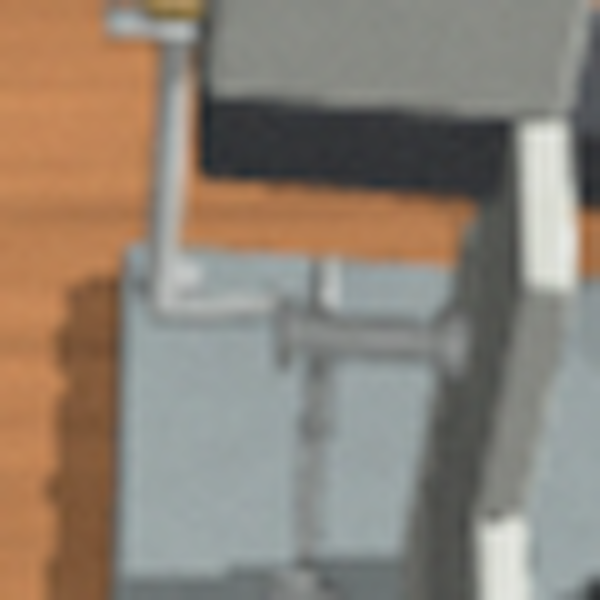

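Emit:
arm_command --increments '[{"dx": 0.001,"dy": 0.006,"dz": -0.0025,"yaw": 0,"claw": 0.0},{"dx": 0.0009,"dy": 0.008,"dz": 0,"yaw": 0,"claw": 0.0},{"dx": 0.0009,"dy": 0.008,"dz": 0,"yaw": 0,"claw": 0.0},{"dx": 0,"dy": 0.0015,"dz": 0,"yaw": 0,"claw": 0.0},{"dx": 0,"dy": 0,"dz": 0,"yaw": 0,"claw": 0.0}]'

```text
clock: 7.8
position: [0.5426, 0.148, 0.3501]
ee_rot: [3.137, -0.172, -0.0]
ft_force: [-0.7, 0.3, -1.1]
grip_width: 0.017
```

```bash
python3 - <<'E'
from lean import *
o=robot.get_obs(); print(o["position"].round(4),o["ft_force"].round(1),wp(o["position"]).round(1))
im,d=grab("scene","s8"); t,_=grab("top","t8")
crop(im,330,225,390,285,10,"s8c"); crop(t,200,140,260,200,8,"t8c")
E
```

```text
[0.5426 0.148  0.3501] [-0.7  0.3 -1.1] [-99.3 -38.4 350.1]
```

View pics/s8c.png

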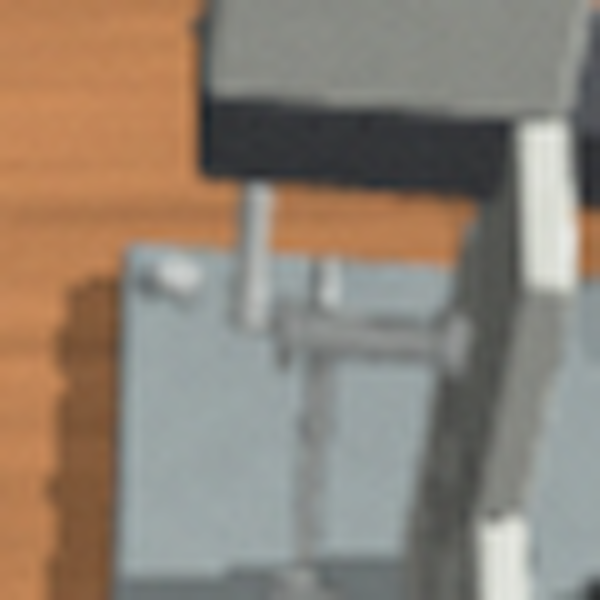

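Emit:
arm_command --increments '[{"dx": -0.0036,"dy": 0.0012,"dz": 0.003,"yaw": 0,"claw": 0.0},{"dx": -0.0036,"dy": 0.0012,"dz": 0.003,"yaw": 0,"claw": 0.0},{"dx": -0.0036,"dy": 0.001,"dz": 0.003,"yaw": 0,"claw": 0.0},{"dx": 0,"dy": 0,"dz": 0,"yaw": 0,"claw": 0.0},{"dx": 0,"dy": 0,"dz": 0,"yaw": 0,"claw": 0.0}]'

```text
clock: 8.52
position: [0.5319, 0.1513, 0.3592]
ee_rot: [-3.137, 0.173, -0.001]
ft_force: [2.6, -0.5, -3.1]
grip_width: 0.0166
```

```bash
python3 - <<'E'
from lean import *
o=robot.get_obs(); print(o["position"].round(4),o["ft_force"].round(1),wp(o["position"]).round(1))
im,d=grab("scene","s9"); 
crop(im,320,195,400,315,6,"s9c")
E
```

```text
[0.5319 0.1513 0.3592] [ 2.6 -0.5 -3.1] [-110.2  -36.4  359.2]
```

View pics/s9c.png

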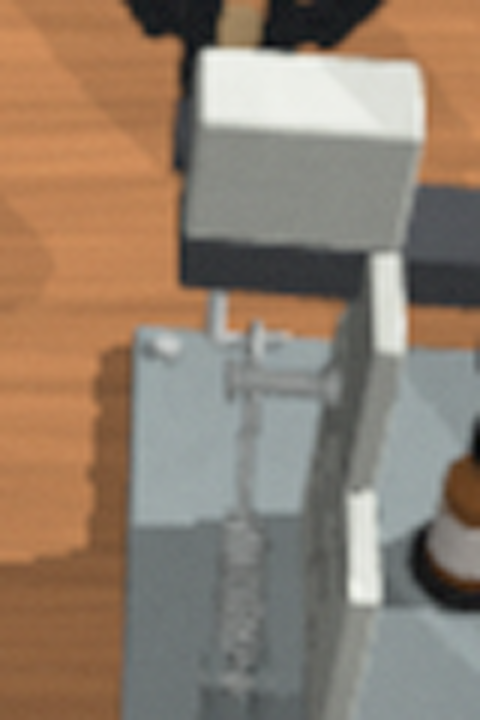

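Emit:
arm_command --increments '[{"dx": -0.0076,"dy": 0.0008,"dz": 0.0074,"yaw": 0,"claw": 0.0},{"dx": -0.0076,"dy": 0.0008,"dz": 0.0074,"yaw": 0,"claw": 0.0},{"dx": -0.0076,"dy": 0.0008,"dz": 0.0074,"yaw": 0,"claw": 0.0},{"dx": -0.0076,"dy": 0.0008,"dz": 0.0074,"yaw": 0,"claw": 0.0},{"dx": 0,"dy": 0,"dz": 0,"yaw": 0,"claw": 0.0}]'

```text
clock: 9.2
position: [0.5012, 0.1546, 0.3897]
ee_rot: [-3.136, 0.172, -0.003]
ft_force: [5.1, -0.9, -7.0]
grip_width: 0.0168
```

```bash
python3 - <<'E'
from lean import *
o=robot.get_obs(); p=wp(o["position"]); q=np.array([p[0]+70.5,p[2]-155-86]); print(o["ft_force"].round(1),p.round(1),"prong",q.round(1),"r",np.hypot(70-q[0],q[1]-30),"th",np.degrees(np.arctan2(70-q[0],q[1]-30)))
im,d=grab("scene","s10"); lean("s10",-6.4)
crop(im,310,175,400,315,5,"s10c")
E
```

```text
[ 5.1 -0.9 -7. ] [-141.1  -36.5  389.7] prong [-70.6 148.7] r 184.01499913511051 th 49.83519425690395
shank 0
handle 169 lean 37.7 pt [14.   8.8] ymean -0.1
```

View pics/s10c.png

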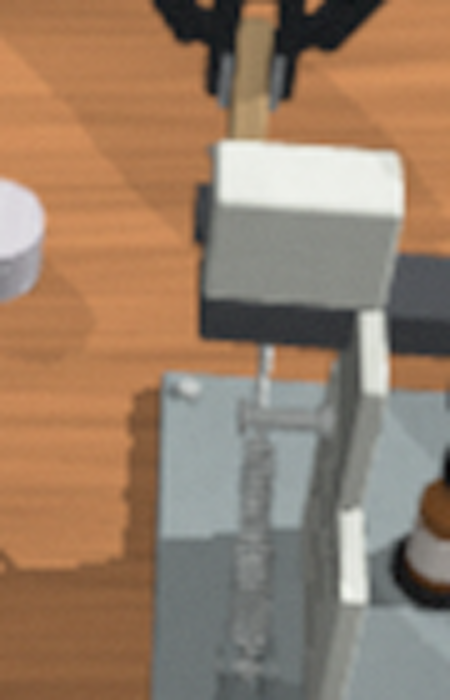

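Emit:
arm_command --increments '[{"dx": 0.0104,"dy": -0.0012,"dz": 0.0114,"yaw": 0,"claw": 0.0},{"dx": 0.0117,"dy": -0.0013,"dz": 0.0109,"yaw": 0,"claw": 0.0},{"dx": 0.005,"dy": -0.0005,"dz": 0.0042,"yaw": 0,"claw": 0.0},{"dx": 0,"dy": 0,"dz": 0,"yaw": 0,"claw": 0.0}]'

```text
clock: 9.75
position: [0.5294, 0.1513, 0.4159]
ee_rot: [-3.137, 0.173, -0.001]
ft_force: [5.2, -0.1, -7.3]
grip_width: 0.0169
```

```bash
cat > st.py <<'E'
from lean import *
import sys
tag=sys.argv[1]
o=robot.get_obs(); p=wp(o["position"]); q=np.array([p[0]+70.5,p[2]-155-86]); print(o["clock"],o["ft_force"].round(1),p.round(1),"prong",q.round(1),"r",np.hypot(70-q[0],q[1]-30).round(1),"th",np.degrees(np.arctan2(70-q[0],q[1]-30)).round(1))
im,d=grab("scene",tag); lean(tag,-6.4)
crop(im,320,175,400,315,5,tag+"c")
E
python3 st.py s11
```

```text
9.75 [ 5.2 -0.1 -7.3] [-112.7  -36.6  415.9] prong [-42.2 174.9] r 183.3 th 37.8
shank 15 lean 10.0 pt [ 115.  -115.9] ymean 5.4
handle 173 lean 38.6 pt [13.7  8.8] ymean 0.1
```

View pics/s11c.png

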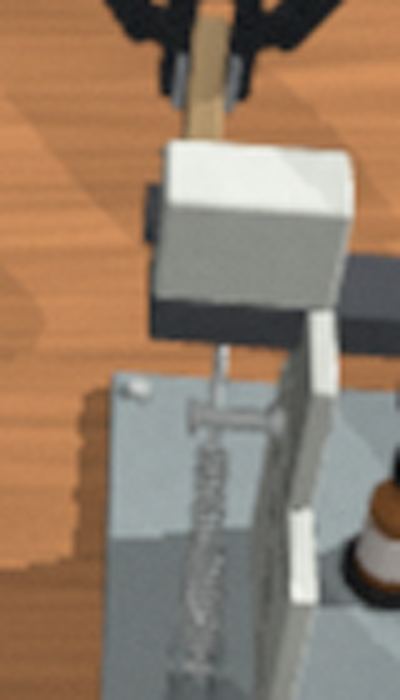

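Emit:
arm_command --increments '[{"dx": 0.0044,"dy": -0.0005,"dz": 0.0036,"yaw": 0,"claw": 0.0},{"dx": 0.0044,"dy": -0.0005,"dz": 0.0035,"yaw": 0,"claw": 0.0},{"dx": 0.0044,"dy": -0.0005,"dz": 0.0033,"yaw": 0,"claw": 0.0},{"dx": 0,"dy": 0,"dz": 0,"yaw": 0,"claw": 0.0}]'

```text
clock: 10.3
position: [0.5422, 0.1499, 0.4259]
ee_rot: [-3.137, 0.173, -0.001]
ft_force: [4.3, -1.4, -8.2]
grip_width: 0.0167
```

```bash
python3 st.py s12; python3 - <<'E'
from h import *
im,_=ld("s12"); crop(im,345,240,385,310,10,"s12d")
E
```

```text
10.3 [ 4.3 -1.4 -8.2] [-99.9 -36.6 425.9] prong [-29.4 184.9] r 184.1 th 32.7
shank 30 lean -3.9 pt [107.  -88.7] ymean 3.8
handle 173 lean 38.5 pt [12.8  9.9] ymean -0.3
```

View pics/s12d.png

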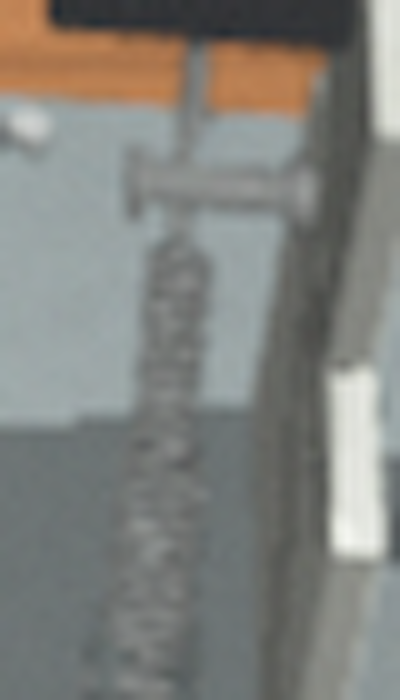

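Emit:
arm_command --increments '[{"dx": 0.0036,"dy": -0.0004,"dz": -0.0057,"yaw": 0,"claw": 0.0},{"dx": 0.0036,"dy": -0.0004,"dz": -0.0057,"yaw": 0,"claw": 0.0},{"dx": 0.0036,"dy": -0.0004,"dz": -0.0057,"yaw": 0,"claw": 0.0},{"dx": 0,"dy": 0,"dz": 0,"yaw": 0,"claw": 0.0}]'

```text
clock: 10.85
position: [0.5528, 0.1488, 0.408]
ee_rot: [3.137, -0.172, -0.001]
ft_force: [3.6, -0.2, -6.9]
grip_width: 0.0168
```

```bash
python3 st.py s13; python3 - <<'E'
from h import *
im,_=ld("s13"); crop(im,345,230,385,300,10,"s13d")
E
```

```text
10.85 [ 3.6 -0.2 -6.9] [-89.2 -36.4 408. ] prong [-18.7 167. ] r 163.2 th 32.9
shank 31 lean 36.2 pt [ 84.8 -97. ] ymean 4.6
handle 108 lean 40.4 pt [ 5.7 17.6] ymean 0.2
```

View pics/s13d.png

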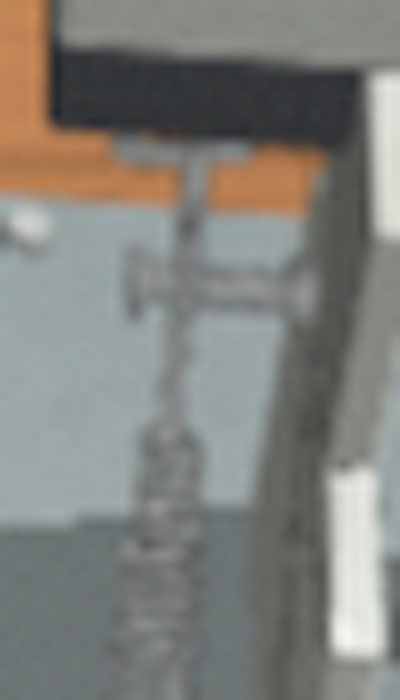

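Emit:
arm_command --increments '[{"dx": 0.0024,"dy": -0.0003,"dz": -0.0037,"yaw": 0,"claw": 0.0},{"dx": 0.0022,"dy": -0.0003,"dz": -0.0034,"yaw": 0,"claw": 0.0},{"dx": 0,"dy": 0,"dz": 0,"yaw": 0,"claw": 0.0},{"dx": 0,"dy": 0,"dz": 0,"yaw": 0,"claw": 0.0}]'

```text
clock: 11.4
position: [0.557, 0.1483, 0.4016]
ee_rot: [-3.137, 0.172, 0.0]
ft_force: [0.9, -0.6, -2.9]
grip_width: 0.0164
```

Emit:
arm_command --increments '[{"dx": 0.0012,"dy": -0.0001,"dz": -0.0019,"yaw": 0,"claw": 0.0},{"dx": 0,"dy": 0,"dz": 0,"yaw": 0,"claw": 0.0}]'

```text
clock: 11.65
position: [0.5583, 0.1482, 0.3996]
ee_rot: [-3.137, 0.172, 0.0]
ft_force: [0.1, -0.9, -1.8]
grip_width: 0.0166
```

```bash
python3 st.py s14; python3 - <<'E'
from h import *
im,_=ld("s14"); crop(im,345,230,385,300,10,"s14d")
E
```

```text
11.65 [ 0.1 -0.9 -1.8] [-83.7 -36.5 399.6] prong [-13.2 158.6] r 153.2 th 32.9
shank 42 lean 32.1 pt [ 78.4 -87.7] ymean 3.3
handle 76 lean 39.6 pt [ 2.1 22.5] ymean 0.5
```

View pics/s14d.png

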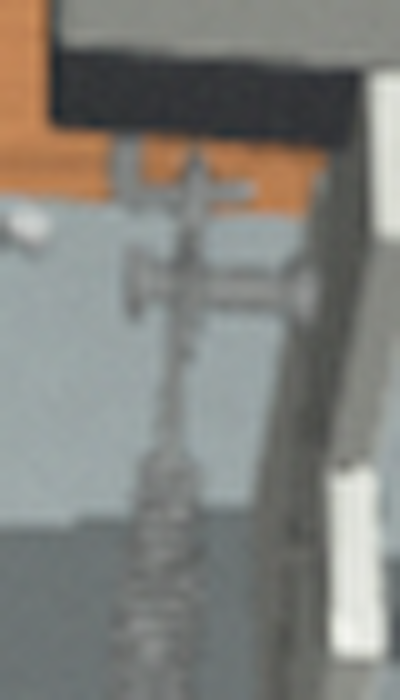

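Emit:
arm_command --increments '[{"dx": 0.0017,"dy": -0.0002,"dz": -0.0027,"yaw": 0,"claw": 0.0},{"dx": -0.0006,"dy": -0.005,"dz": 0,"yaw": 0,"claw": 0.0},{"dx": -0.0011,"dy": -0.01,"dz": 0,"yaw": 0,"claw": 0.0},{"dx": 0,"dy": 0,"dz": 0,"yaw": 0,"claw": 0.0}]'

```text
clock: 12.2
position: [0.5582, 0.1315, 0.3969]
ee_rot: [3.136, -0.175, -0.0]
ft_force: [-1.0, -0.9, -0.9]
grip_width: 0.0164
```

Emit:
arm_command --increments '[{"dx": -0.0013,"dy": -0.012,"dz": 0,"yaw": 0,"claw": 0.0},{"dx": -0.0013,"dy": -0.012,"dz": 0,"yaw": 0,"claw": 0.0},{"dx": -0.0013,"dy": -0.012,"dz": 0,"yaw": 0,"claw": 0.0},{"dx": 0,"dy": 0,"dz": 0,"yaw": 0,"claw": 0.0}]'

```text
clock: 12.7
position: [0.5543, 0.0954, 0.397]
ee_rot: [3.136, -0.176, -0.0]
ft_force: [-0.1, -0.4, -1.1]
grip_width: 0.0166
```

```bash
python3 st.py s15; python3 - <<'E'
from h import *
im,_=ld("s15"); crop(im,325,225,385,315,7,"s15d")
E
```

```text
12.7 [-0.1 -0.4 -1.1] [-81.7 -89.4 397. ] prong [-11.2 156. ] r 149.9 th 32.8
shank 83 lean 37.8 pt [ 57.5 -59.7] ymean -0.1
handle 204 lean 38.3 pt [14.3  6.6] ymean -1.1
```

View pics/s15d.png

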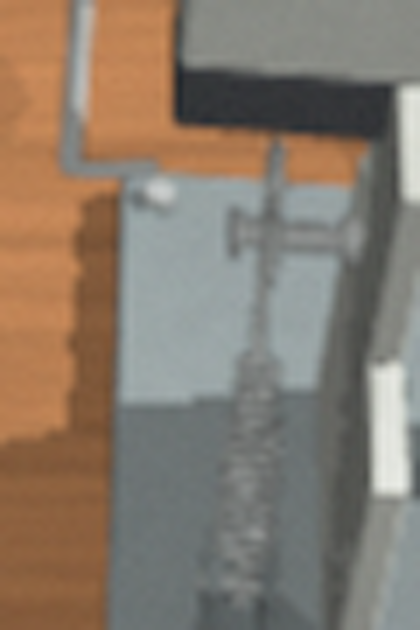

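Emit:
arm_command --increments '[{"dx": -0.006,"dy": -0.02,"dz": 0.02,"yaw": 0,"claw": 0.0},{"dx": -0.004,"dy": -0.05,"dz": 0.01,"yaw": 1.6,"claw": 0.0},{"dx": 0,"dy": -0.05,"dz": 0,"yaw": 1.6,"claw": 0.0},{"dx": 0,"dy": -0.05,"dz": 0,"yaw": 1.6,"claw": 0.0},{"dx": 0,"dy": -0.05,"dz": 0,"yaw": 1.6,"claw": 0.0}]'

```text
clock: 13.38
position: [0.5438, -0.1253, 0.4283]
ee_rot: [3.141, 0.004, 0.002]
ft_force: [0.8, -0.0, -0.8]
grip_width: 0.0164
```

Emit:
arm_command --increments '[{"dx": 0,"dy": -0.05,"dz": -0.015,"yaw": 0,"claw": 0.0},{"dx": 0,"dy": -0.0225,"dz": -0.02,"yaw": 0,"claw": 0.0},{"dx": 0,"dy": 0,"dz": 0,"yaw": 0,"claw": 0.0}]'

```text
clock: 13.75
position: [0.5433, -0.1981, 0.3917]
ee_rot: [3.141, -0.003, -0.003]
ft_force: [-0.6, 0.9, -1.0]
grip_width: 0.0164
```

```bash
python3 - <<'E'
from lean import *
o=robot.get_obs(); print(o["position"].round(4),o["ee_rot"].round(3),o["ft_force"].round(1))
im,d=grab("scene","s16"); lean("s16",0)
crop(im,180,180,270,290,6,"s16c"); c=proj("scene",o["position"]+[.0705,0,-.241]); print(c)
c,_=grab("top","t16"); crop(c,290,120,370,220,6,"t16c")
E
```

```text
[ 0.5433 -0.1981  0.3917] [ 3.141e+00 -3.000e-03 -3.000e-03] [-0.6  0.9 -1. ]
shank 86 lean 36.9 pt [ 55.3 -60.3] ymean -0.6
handle 216 lean 38.4 pt [14.9  4.3] ymean -1.2
[217.18550984 247.58261199]
```

View pics/s16c.png

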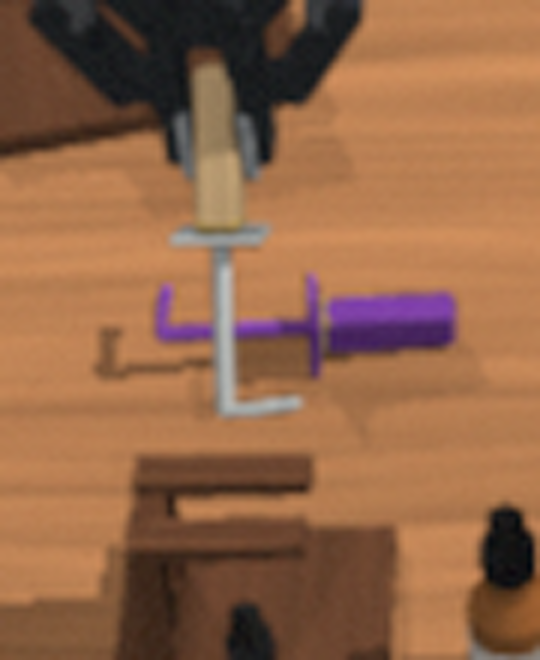

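```bash
python3 - <<'E'
from h import *
im,_=ld("s16"); crop(im,195,250,240,280,16,"s16d")
E
```

```text
(no output)
```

View pics/s16d.png

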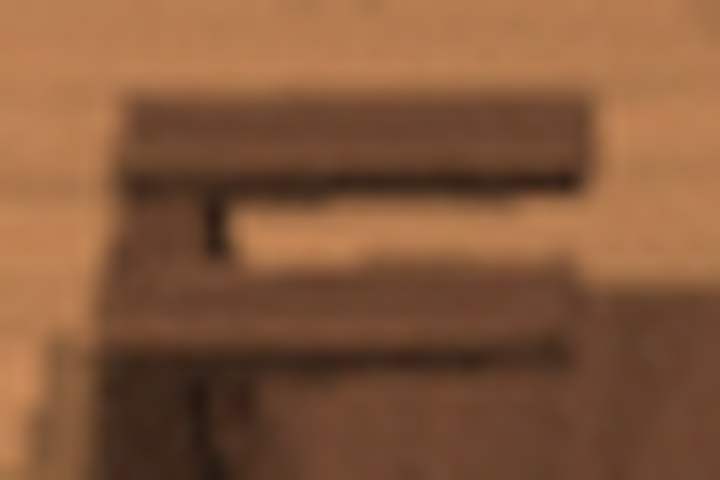

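```bash
python3 - <<'E'
from h import *
for nm,x,y in(("-x outer",350,97),("-x inner",350,140),("-x inner lower?",350,172),("+x inner",350,263),("+x outer",350,322),("closed end",212,225),("open end",575,290),("open end-",590,120)):
    print(nm,(onz("scene",195+x/16-.5,250+y/16-.5,.095)*1000).round(1))
E
```

```text
-x outer [ 593.5 -208.3   95. ]
-x inner [ 602.2 -207.4   95. ]
-x inner lower? [ 608.7 -206.8   95. ]
+x inner [ 626.8 -205.    95. ]
+x outer [ 638.3 -203.9   95. ]
closed end [ 618.9 -227.5   95. ]
open end [ 632.6 -169.3   95. ]
open end- [ 598.8 -169.5   95. ]
```

Emit:
arm_command --increments '[{"dx": 0.0032,"dy": 0,"dz": -0.03,"yaw": 0,"claw": 0.0},{"dx": 0,"dy": 0,"dz": -0.018,"yaw": 0,"claw": 0.0},{"dx": 0,"dy": 0,"dz": -0.01,"yaw": 0,"claw": 0.0},{"dx": 0,"dy": 0,"dz": 0,"yaw": 0,"claw": 0.0}]'

```text
clock: 14.35
position: [0.5478, -0.1948, 0.3341]
ee_rot: [-3.141, -0.005, 0.0]
ft_force: [-0.2, 0.3, -1.0]
grip_width: 0.0168
```

```bash
python3 - <<'E'
from lean import *
o=robot.get_obs(); print(o["position"].round(4),o["ft_force"].round(1))
im,d=grab("scene","s17"); lean("s17",0)
crop(im,195,220,245,280,11,"s17c")
E
```

```text
[ 0.5478 -0.1948  0.3341] [-0.2  0.3 -1. ]
shank 71 lean 37.9 pt [ 56.4 -60.1] ymean 1.5
handle 190 lean 37.7 pt [14.9  4.7] ymean 0.6
```

View pics/s17c.png

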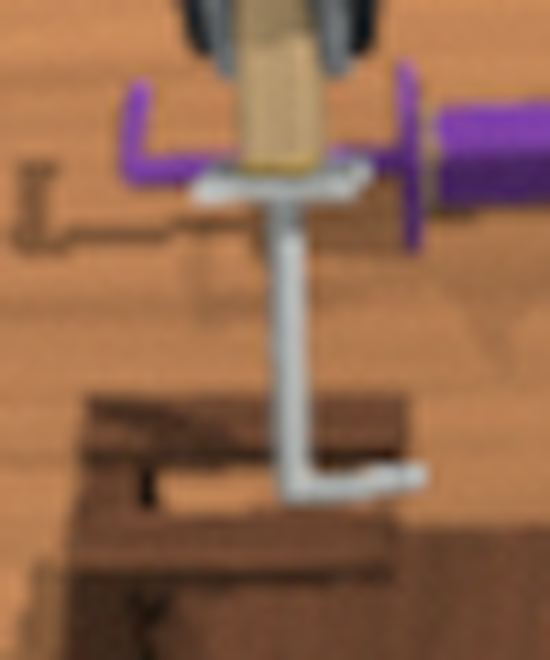

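Emit:
arm_command --increments '[{"dx": 0,"dy": -0.003,"dz": -0.003,"yaw": 0,"claw": 0.0},{"dx": 0.005,"dy": 0,"dz": 0,"yaw": 0,"claw": 0.0},{"dx": 0.01,"dy": 0,"dz": 0,"yaw": 0,"claw": 0.0},{"dx": 0.01,"dy": 0,"dz": 0,"yaw": 0,"claw": 0.0},{"dx": 0,"dy": 0,"dz": 0,"yaw": 0,"claw": 0.0}]' --newtons 20

```text
clock: 15.02
position: [0.5709, -0.1987, 0.3294]
ee_rot: [-3.14, -0.002, 0.011]
ft_force: [-5.2, -0.4, -9.0]
grip_width: 0.0166
```

```bash
python3 - <<'E'
from lean import *
o=robot.get_obs(); print(o["position"].round(4),o["ft_force"].round(1))
im,d=grab("scene","s18"); lean("s18",0)
crop(im,195,220,245,280,11,"s18c")
E
```

```text
[ 0.5709 -0.1987  0.3294] [-5.2 -0.4 -9. ]
shank 62 lean 27.9 pt [ 38.4 -58.6] ymean 1.0
handle 192 lean 29.3 pt [12.3  3.9] ymean 0.4
```

View pics/s18c.png

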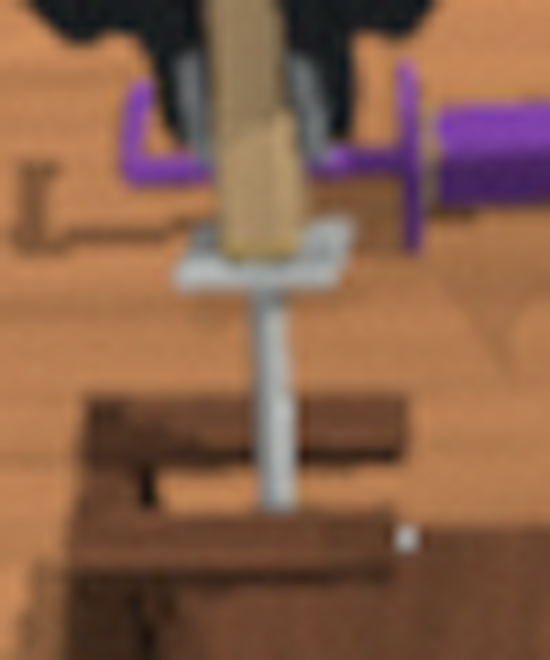

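Emit:
arm_command --increments '[{"dx": 0.008,"dy": 0,"dz": 0,"yaw": 0,"claw": 0.0},{"dx": 0.008,"dy": 0,"dz": 0,"yaw": 0,"claw": 0.0},{"dx": 0.008,"dy": 0,"dz": 0,"yaw": 0,"claw": 0.0},{"dx": 0,"dy": 0,"dz": 0,"yaw": 0,"claw": 0.0}]'

```text
clock: 15.58
position: [0.5952, -0.1985, 0.3296]
ee_rot: [-3.141, -0.003, 0.009]
ft_force: [-4.7, -0.3, -7.1]
grip_width: 0.0167
```

```bash
python3 - <<'E'
from lean import *
o=robot.get_obs(); print(o["position"].round(4),o["ft_force"].round(1))
im,d=grab("scene","s19"); lean("s19",0)
crop(im,195,200,245,290,7,"s19c")
E
```

```text
[ 0.5952 -0.1985  0.3296] [-4.7 -0.3 -7.1]
shank 62 lean 47.1 pt [ 44.7 -79.2] ymean 1.8
handle 175 lean 18.7 pt [9.9 1.4] ymean 0.9
```

View pics/s19c.png

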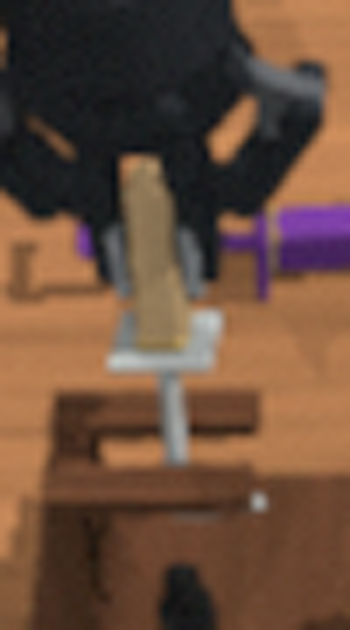

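Emit:
arm_command --increments '[{"dx": 0.008,"dy": 0,"dz": 0,"yaw": 0,"claw": 0.0},{"dx": 0.008,"dy": 0,"dz": 0,"yaw": 0,"claw": 0.0},{"dx": 0.008,"dy": 0,"dz": 0,"yaw": 0,"claw": 0.0},{"dx": 0.004,"dy": 0,"dz": 0,"yaw": 0,"claw": 0.0},{"dx": 0,"dy": 0,"dz": 0,"yaw": 0,"claw": 0.0}]'

```text
clock: 16.25
position: [0.623, -0.1988, 0.3303]
ee_rot: [-3.141, -0.002, 0.009]
ft_force: [-8.8, -0.4, -0.4]
grip_width: 0.0166
```

```bash
python3 - <<'E'
from lean import *
o=robot.get_obs(); print(o["position"].round(4),o["ft_force"].round(1))
im,d=grab("scene","s20"); lean("s20",0)
crop(im,190,200,250,290,7,"s20c")
E
```

```text
[ 0.623  -0.1988  0.3303] [-8.8 -0.4 -0.4]
shank 65 lean 33.6 pt [ 38.7 -81.3] ymean 1.7
handle 135 lean 3.9 pt [6.3 1.1] ymean 0.5
```

View pics/s20c.png

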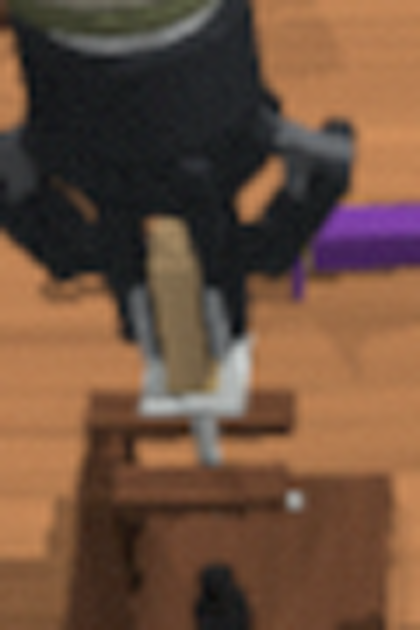

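Emit:
arm_command --increments '[{"dx": 0.004,"dy": 0,"dz": 0,"yaw": 0,"claw": 0.0},{"dx": 0,"dy": 0,"dz": 0,"yaw": 0,"claw": 0.0}]'

```text
clock: 16.55
position: [0.6268, -0.1988, 0.3303]
ee_rot: [-3.141, -0.002, 0.009]
ft_force: [-8.8, 0.4, 1.3]
grip_width: 0.0167
```

```bash
python3 - <<'E'
from lean import *
o=robot.get_obs(); print(o["position"].round(4),o["ft_force"].round(1))
im,d=grab("scene","s21"); lean("s21",0)
crop(im,190,200,250,290,7,"s21c")
E
```

```text
[ 0.6268 -0.1988  0.3303] [-8.8  0.4  1.3]
shank 55 lean 32.3 pt [ 30.5 -72. ] ymean 1.8
handle 137 lean 2.7 pt [ 5.4 -0.3] ymean 0.4
```

View pics/s21c.png

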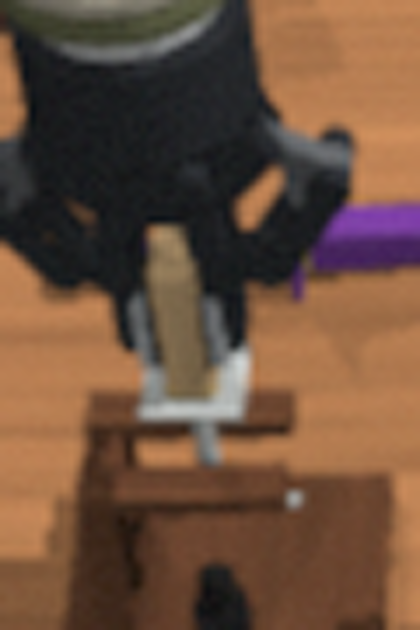

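Emit:
arm_command --increments '[{"dx": -0.004,"dy": 0.0005,"dz": 0,"yaw": 0,"claw": 0.0},{"dx": 0,"dy": 0,"dz": -0.012,"yaw": 0,"claw": 0.0},{"dx": 0,"dy": 0,"dz": -0.012,"yaw": 0,"claw": 0.0},{"dx": 0,"dy": 0,"dz": -0.006,"yaw": 0,"claw": 0.0},{"dx": 0,"dy": 0,"dz": 0,"yaw": 0,"claw": 0.0}]'

```text
clock: 17.23
position: [0.625, -0.1979, 0.3001]
ee_rot: [-3.141, -0.003, 0.0]
ft_force: [-0.5, 0.4, -0.7]
grip_width: 0.0164
```

```bash
python3 - <<'E'
from lean import *
o=robot.get_obs(); print(o["position"].round(4),o["ft_force"].round(1))
im,d=grab("scene","s22"); lean("s22",0)
crop(im,190,200,250,290,7,"s22c")
E
```

```text
[ 0.625  -0.1979  0.3001] [-0.5  0.4 -0.7]
shank 87 lean 39.0 pt [ 40.4 -77.3] ymean 2.6
handle 122 lean 2.0 pt [ 7.  -0.3] ymean 0.4
```

View pics/s22c.png

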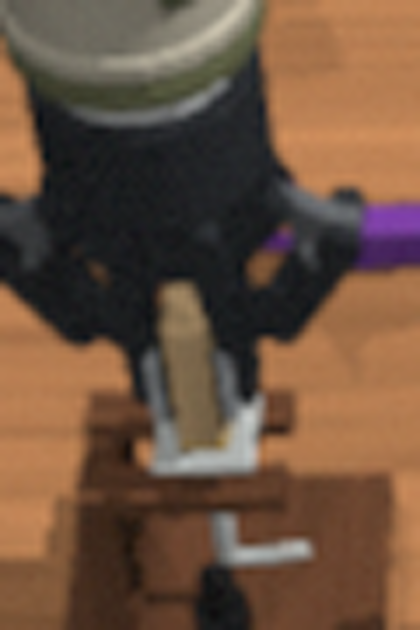

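Emit:
arm_command --increments '[{"dx": -0.0015,"dy": 0,"dz": -0.005,"yaw": 0,"claw": 0.0},{"dx": 0,"dy": 0,"dz": -0.003,"yaw": 0,"claw": 0.0},{"dx": 0,"dy": 0,"dz": 0,"yaw": 0,"claw": 0.0}]'

```text
clock: 17.65
position: [0.6232, -0.1981, 0.2927]
ee_rot: [3.142, 0.003, 0.0]
ft_force: [0.5, -0.5, -0.2]
grip_width: 0.0164
```

Emit:
arm_command --increments '[{"dx": 0,"dy": 0,"dz": -0.002,"yaw": 0,"claw": 0.0},{"dx": 0,"dy": 0,"dz": 0,"yaw": 0,"claw": 0.0}]'

```text
clock: 17.9
position: [0.6231, -0.1981, 0.2908]
ee_rot: [-3.142, -0.003, 0.0]
ft_force: [-0.1, 1.1, -0.3]
grip_width: 0.0166
```

Emit:
arm_command --increments '[{"dx": 0,"dy": 0,"dz": -0.002,"yaw": 0,"claw": 0.0},{"dx": 0,"dy": 0,"dz": 0,"yaw": 0,"claw": 0.0}]'

```text
clock: 18.15
position: [0.6232, -0.1981, 0.2902]
ee_rot: [3.141, 0.003, 0.001]
ft_force: [-2.5, 1.6, 11.0]
grip_width: 0.0167
```

```bash
python3 - <<'E'
from lean import *
o=robot.get_obs(); print(o["position"].round(4),o["ft_force"].round(1))
im,d=grab("scene","s23"); lean("s23",0)
crop(im,190,200,250,290,7,"s23c")
E
```

```text
[ 0.6232 -0.1981  0.2902] [-2.5  1.6 11. ]
shank 80 lean 43.0 pt [ 35.3 -62.7] ymean 2.0
handle 123 lean 3.3 pt [6.7 1.7] ymean 0.4
```

View pics/s23c.png

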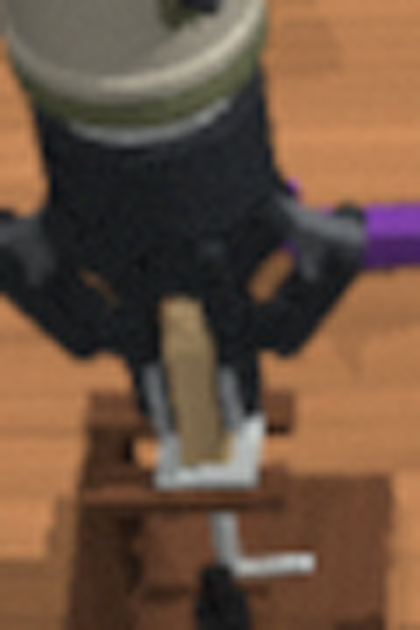

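Emit:
arm_command --increments '[{"dx": 0,"dy": 0,"dz": -0.001,"yaw": 0,"claw": 0.0},{"dx": 0,"dy": 0,"dz": 0,"yaw": 0,"claw": 0.03},{"dx": 0,"dy": 0,"dz": 0,"yaw": 0,"claw": 0.045},{"dx": 0,"dy": 0,"dz": 0,"yaw": 0,"claw": 0.045},{"dx": 0,"dy": 0,"dz": 0,"yaw": 0,"claw": 0.045}]'

```text
clock: 18.82
position: [0.6231, -0.1981, 0.2877]
ee_rot: [-3.142, -0.003, 0.001]
ft_force: [-0.2, -0.2, -0.5]
grip_width: 0.0452
```

```bash
python3 - <<'E'
from lean import *
o=robot.get_obs(); print(o["position"].round(4),o["ft_force"].round(1),o["grip_width"])
im,d=grab("scene","s24")
crop(im,190,200,250,290,7,"s24c")
E
```

```text
[ 0.6231 -0.1981  0.2877] [-0.2 -0.2 -0.5] 0.04519052603349119
```

View pics/s24c.png

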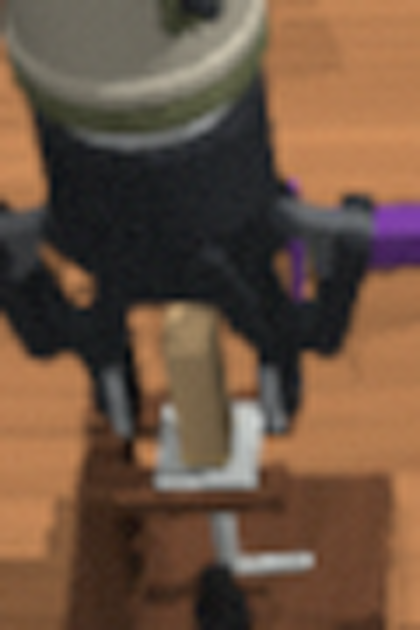

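Released and hanging. Retreat up, then back towards the start so the views are clear.

Emit:
arm_command --increments '[{"dx": 0,"dy": 0,"dz": 0.03,"yaw": 0,"claw": 0.045},{"dx": 0,"dy": 0,"dz": 0.05,"yaw": 0,"claw": 0.045},{"dx": 0,"dy": 0,"dz": 0.045,"yaw": 0,"claw": 0.045},{"dx": -0.025,"dy": -0.04,"dz": 0,"yaw": 0,"claw": 0.045},{"dx": -0.025,"dy": -0.04,"dz": 0,"yaw": 0,"claw": 0.045}]'

```text
clock: 19.5
position: [0.5727, -0.2785, 0.4136]
ee_rot: [3.141, 0.006, 0.002]
ft_force: [-0.0, -0.4, 0.2]
grip_width: 0.0448
```

Emit:
arm_command --increments '[{"dx": -0.025,"dy": -0.05,"dz": 0,"yaw": 0,"claw": 0.045},{"dx": -0.025,"dy": -0.05,"dz": 0,"yaw": 0,"claw": 0.045},{"dx": -0.025,"dy": -0.05,"dz": 0,"yaw": 0,"claw": 0.045},{"dx": -0.025,"dy": -0.05,"dz": 0,"yaw": 0,"claw": 0.045},{"dx": -0.025,"dy": -0.05,"dz": 0,"yaw": 0,"claw": 0.045}]'

```text
clock: 20.12
position: [0.4472, -0.5296, 0.4128]
ee_rot: [-3.142, -0.003, -0.0]
ft_force: [-0.0, -0.5, -0.1]
grip_width: 0.0451
```

Emit:
arm_command --increments '[{"dx": -0.025,"dy": -0.03,"dz": 0,"yaw": 0,"claw": 0.045},{"dx": -0.025,"dy": -0.03,"dz": 0,"yaw": 0,"claw": 0.045},{"dx": 0,"dy": 0,"dz": 0,"yaw": 0,"claw": 0.045},{"dx": 0,"dy": 0,"dz": 0,"yaw": 0,"claw": 0.045}]'

```text
clock: 20.62
position: [0.3984, -0.5877, 0.4126]
ee_rot: [-3.141, -0.003, -0.0]
ft_force: [0.1, 0.6, -0.5]
grip_width: 0.0448
```

```bash
python3 - <<'E'
from h import *
s,_=grab("scene","sF"); t,_=grab("top","tF")
r=lambda im,x0,y0,x1,y1:cv2.resize(im[y0:y1,x0:x1],(380,400),interpolation=cv2.INTER_CUBIC)
cv2.imwrite("pics/F1.png",np.hstack([r(s,190,225,275,315),r(s,345,230,400,310)]))
cv2.imwrite("pics/F2.png",np.hstack([r(t,300,120,364,190),r(t,185,110,260,200)]))
a,_=ld("scene0"); b,_=ld("top0")
for n,x,y in(("scene",a,s),("top",b,t)):
    m=(cv2.absdiff(x,y).max(2)>45).astype(np.uint8); l,_,st,c=cv2.connectedComponentsWithStats(m)
    print(n,[(c[i].round().astype(int).tolist(),int(st[i,4])) for i in range(1,l) if st[i,4]>6])
E
```

```text
scene [([16, 2], 62), ([58, 90], 3900), ([85, 4], 35), ([215, 3], 27), ([247, 7], 118), ([21, 8], 15), ([275, 16], 23), ([234, 26], 93), ([13, 33], 661), ([260, 24], 24), ([287, 42], 34), ([36, 40], 10), ([289, 51], 45), ([23, 46], 35), ([32, 62], 564), ([312, 55], 14), ([317, 65], 22), ([295, 82], 167), ([15, 71], 29), ([38, 78], 49), ([18, 83], 15), ([285, 86], 11), ([26, 86], 8), ([32, 90], 25), ([269, 95], 14), ([291, 109], 17), ([22, 113], 14), ([31, 125], 93), ([38, 137], 21), ([34, 138], 10), ([113, 152], 158), ([71, 158], 48), ([52, 161], 32), ([83, 175], 505), ([225, 256], 9), ([219, 269], 27), ([229, 279], 33), ([302, 287], 12), ([150, 289], 12)]
top [([330, 166], 11), ([454, 266], 12506), ([493, 197], 22), ([500, 198], 23), ([530, 253], 179), ([551, 263], 625), ([522, 241], 9), ([546, 306], 761), ([455, 351], 8757), ([528, 298], 17), ([307, 331], 240), ([272, 329], 18), ([251, 345], 61), ([328, 348], 54), ([277, 347], 7), ([279, 356], 8), ([245, 357], 26), ([262, 377], 22), ([267, 385], 78), ([279, 389], 29)]
```

View pics/F1.png

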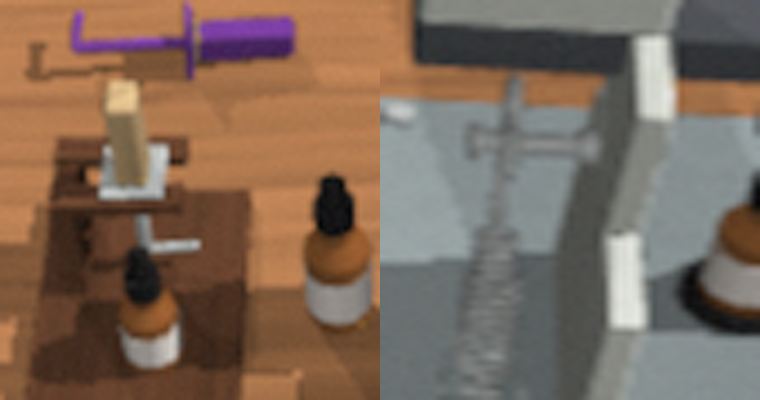

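View pics/F2.png

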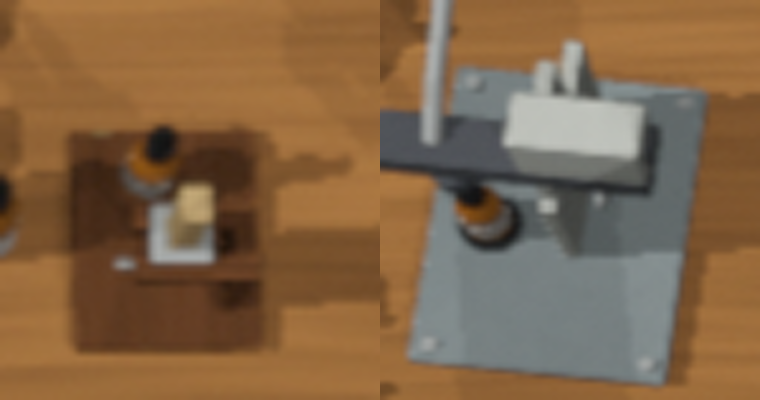

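```bash
python3 -c "
from workcell import robot; print(robot.close_job())"
```

```text
the job is handed in; nothing more can be done
None
```

The spring is hooked on the anchor post under tension, the puller hangs upright in the slot of its stand again, and the job is handed in at about 20.7 s of the 64 s. No verdict was reported.

**What I did:**
- The moves can only turn the tool about the vertical, so I leaned the puller inside a light 20 N grip. I drew its shank against the edge of the slot to about 38°, then clamped it at 120 N.
- With it I hooked the ring, pulled the spring out to a seat distance of about 158 mm (about 8 N), swung it up to about 32.7° and let it back onto the post.
- I then drew the prong out of the ring, pushed the puller upright against the slot wall, lowered it and released it.

**Last checks:**
- **Spring:** the wrist force fell back to the puller's own weight while I let the spring back. The final pictures show the hook around the post and the ring standing free beyond it.
- **Puller:** the flange lies flat on the ledge with the prong along the slot. It sits about 2 mm (one pixel) from its first position, within the slot's play.
- **Rest of the scene:** comparing pictures from before and after shows no visible change at the bottles, tin, jar or purple look-alike. The gripper did not touch the spring.

**Readings that disagreed:**
- The lean fit still read 2–4° at the last reading before release; I put that down to part of the handle's top face being counted, and the pictures show the puller upright.
- The puller slid about 6 mm sideways in the fingers while I straightened it, and I corrected for this before lowering.

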